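# Load, scan and pass on a carrier of transformer modules

### The arm

A 6-joint arm with a two-finger parallel gripper is mounted at the origin on the work surface. World frame = base frame: x ahead of the robot, y to its left, z up, the work surface at z = 0. Lengths are in m, angles in degrees, forces in N, time in s.
With the tool pointing down it reaches from about 0.275 to 1 m from the base axis. Payload 8.4 kg.
Tool frame: the origin (TCP) lies between the finger pads; the fingertips stand 17 mm ahead of it and the grasp point (between the pads) lies 2 mm behind it (tip_extent is the distance from the TCP to the fingertips, in m); y points along the fingers, z is the direction in which the jaws open and shut, and the axes are right-handed (so a half turn about y gives the same grasp; the last joint's range is limited). The gripper opens to 85 mm and grips with 20 to 120 N. Pads are 22 mm wide; open, the fingers measure 114 mm over their backs; the gripper's body (76 mm by 85 mm) begins 54 mm behind the grasp point. The pads swing forward as they close: fully open they stand 13 mm farther back than shut.
Start: joints at [-66.944, 20.225, 93.587, -0, 66.188, -0.138], TCP at [0.246, -0.574, 0.248] pointing down, gripper open.
Joint ranges: [-150.9, 150.9], [-52.94, 120.26], [3.33, 152.33], [-74.26, 254.26], [0, 154.13], [-172.89, 172.89]. Speed limits (degrees/s): [127.2, 127.2, 159.86, 180, 180, 180].

### API

Orientations are given as [roll, pitch, yaw] about the fixed x, y, z axes, in that order (R = Rz(yaw) Ry(pitch) Rx(roll)).
In Python, from plant import get_obs, get_image, close_job, look_for, mark_of, tip_extent gives the robot as it stands.
- The arm moves only by the shell command python3 -m crank 'ROWS'. ROWS is JSON, one flat list of numbers, 7 for each row, row after row: the turn, a rotation vector about the tool's x, y, z in rad, then the shift along the tool's x, y, z in mm, then the opening, from 0 (shut) to 1 (fully open). In form: [ax, ay, az, dx, dy, dz, claw, ax, ay, az, dx, dy, dz, claw, ...]. A call has 1 to 8 rows; each row shifts and turns the pose as measured when the row begins, along the tool's axes as they then stand; what a row does not reach is not made up. A row lasts 1/8 s, in which the tool goes at most 62.5 mm and 10.7 degrees, less where a joint would pass 70% of its speed; a pose out of reach is approached as far as the arm can. A call is refused whole if a number of a shift passes 62.5 or a number of a turn 0.188, either way. A call with a gripper value outside its range is refused whole. The fingers move at their own pace and stop on an object; the grip force is fixed at half the most. Time passes only in rows, so rows that do not move let the fingers close. It gives the time, the measured TCP pose, the force and the opening at its end, in the units of the state.
- get_obs(): the state, without advancing time (a new reading comes with each control period).
- get_image(name): name is "scene" or "side" or "wrist"; returns a dict with "color" (420x560x3 uint8, blue, green, red), "depth" (420x560 float32, m along the optical axis (not along the pixel's ray), 0 where there is no reading), "fov_y" (degrees; the focal length in pixels is half the picture's height over the tangent of half this angle, whatever the lens; pixels are square), "cx", "cy" (the principal point, pixels), "camera_from_world" (4x4, takes a point from world to camera coordinates). Camera axes: x right, y down, z forward; pixel columns grow to the right and rows downward; lengths in m; the calibration is good to about 2 mm. A picture is of the moment at which its call begins.
- close_job(): hands the job in, once; it reports no verdict.
Trained networks look in a picture, given as the dict that the camera call returned (one of the last four; its "shot" number tells which), for a name from the list of things; names that differ only in an ending like _2 or _b are one class to them, and where a whole thing is asked for, a point or a joint stands for the part that bears it (a point fixed in the world has none). Each returns a list of dicts, best first, with "conf" (0 to 1); they miss things now and then, are a little off and sometimes report something else, mostly with a low value. They report only what shows in the picture. A call takes as long as a camera call. They do not tell look-alikes from the thing itself.
- look_for(label, picture): "centre" ([x, y, z] in m, in world coordinates, good to about 4 mm: the middle of the surface that is visible of it).
- mark_of(label, picture): "centre" ([x, y, z] in m, in world coordinates, good to about 4 mm: a listed point, or the origin of a listed thing).
The state is a dict: "time": time; "joint_pos": joint angles; "joint_velocities": joint speeds; "effort": joint torques, N m; "tcp_pos": TCP position; "eef_rot": TCP orientation; "contact_force": force on the tool from outside, world axes, zero at the start; "moment": the same for the moment, N m; "grip_width": finger opening in m.
Only numpy, scipy, OpenCV 4.12 (cv2) and the standard library are available. Lean on these libraries where they do the work, as an engineer would, in place of code of your own. Each camera call takes 0.05 s, during which the arm holds its last target.

### The job

Push the empty carrier along its rail until it clicks in at the yellow load mark, then put every yellow transformer module that is on the bench upright into a bay of its own and press each one down until it is fully home. Then push the carrier on to the blue scan mark, squeeze the scanner's orange trigger right in and let it go, and only then push the carrier on until it clicks in at the green out mark. The modules must end fully home in their bays, and the spray can, tape roll and multimeter must be left alone.

Things in the scene. Friction and masses are not known exactly. Their poses are not given: they have to be found in the camera images.
- module1: yellow transformer module: 56 x 48 mm black base 12 mm high (48 along its x, 56 along its y) under a yellow block 38 mm (x) by 46 mm (y), 66 mm high over all, about 0.2 kg; origin under the centre of the base, z up; it looks the same turned by half a turn. Stands upright on the bench at the start; may be absent
- module2: yellow transformer module: 56 x 48 mm black base 12 mm high (48 along its x, 56 along its y) under a yellow block 38 mm (x) by 46 mm (y), 66 mm high over all, about 0.2 kg; origin under the centre of the base, z up; it looks the same turned by half a turn. Stands upright on the bench at the start; may be absent
- module3: yellow transformer module: 56 x 48 mm black base 12 mm high (48 along its x, 56 along its y) under a yellow block 38 mm (x) by 46 mm (y), 66 mm high over all, about 0.2 kg; origin under the centre of the base, z up; it looks the same turned by half a turn. Stands upright on the bench at the start; may be absent
- module4: yellow transformer module: 56 x 48 mm black base 12 mm high (48 along its x, 56 along its y) under a yellow block 38 mm (x) by 46 mm (y), 66 mm high over all, about 0.2 kg; origin under the centre of the base, z up; it looks the same turned by half a turn. Stands upright on the bench at the start; may be absent
- carrier_mid (a point): centre of the carrier's deck, at deck height (34 mm over the bench). The carrier is a 268 mm long, 66 mm wide aluminium plate on a rail slide, with four bays in a row walled by 14 mm high black ribs, and a red push plate at its trailing (+y) end. x is across the rail, y along it, z up; the carrier travels towards its own -y
- bay1 (a point): middle of a bay floor at deck height, axes as the carrier's. Bay 54 mm (x) by 62 mm (y) inside, walls 14 mm high, pitch 66 mm. A white connector in it stands 8 mm up and slides down stiffly to deck level under a push of 12 N, and stays down: a module put in rests 8 mm high; fully home its underside is at deck height. Module x lies along bay x (either way round), one to a bay
- bay2 (a point): middle of a bay floor at deck height, axes as the carrier's. Bay 54 mm (x) by 62 mm (y) inside, walls 14 mm high, pitch 66 mm. A white connector in it stands 8 mm up and slides down stiffly to deck level under a push of 12 N, and stays down: a module put in rests 8 mm high; fully home its underside is at deck height. Module x lies along bay x (either way round), one to a bay
- bay3 (a point): middle of a bay floor at deck height, axes as the carrier's. Bay 54 mm (x) by 62 mm (y) inside, walls 14 mm high, pitch 66 mm. A white connector in it stands 8 mm up and slides down stiffly to deck level under a push of 12 N, and stays down: a module put in rests 8 mm high; fully home its underside is at deck height. Module x lies along bay x (either way round), one to a bay
- bay4 (a point): middle of a bay floor at deck height, axes as the carrier's. Bay 54 mm (x) by 62 mm (y) inside, walls 14 mm high, pitch 66 mm. A white connector in it stands 8 mm up and slides down stiffly to deck level under a push of 12 N, and stays down: a module put in rests 8 mm high; fully home its underside is at deck height. Module x lies along bay x (either way round), one to a bay
- push_plate (a point): middle of the top edge of the outer (+y) face of the red push plate, 82 mm over the bench; the plate is 60 mm wide (x), 12 mm thick (it reaches from this point 12 mm towards the carrier's -y) and stands 48 mm above the deck; its bottom is 24 mm over the bench. 12 mm of free gap between it and the bays
- carrier (a joint): position of the carrier along the rail, m, growing towards its -y from the infeed end at 0 to the far end at 0.375. Ball detents hold it at three stations: load 0.075 (yellow mark), scan 0.215 (blue mark), out 0.355 (green mark). It slides with about 2 N, and clicks in or out of a detent with some 6 to 9 N
- load_mark (a point): white line on the yellow block beside the rail, 12 mm over the bench: the load station. The small red pointers at the middle of the carrier's long sides stand at this line when the carrier is in the detent; axes as the rail's
- scan_mark (a point): white line on the blue block beside the rail, 12 mm over the bench: the scan station. The small red pointers at the middle of the carrier's long sides stand at this line when the carrier is in the detent; axes as the rail's
- out_mark (a point): white line on the green block beside the rail, 12 mm over the bench: the out station. The small red pointers at the middle of the carrier's long sides stand at this line when the carrier is in the detent; axes as the rail's
- scanner: fixed code scanner clamped upside down behind the rail at the scan station: base 90 x 80 mm, grey head 50 to 102 mm over the bench looking along its -x at the rail, black upright grip 30 mm (x) by 32 mm (y) rising to 195 mm, centred on the origin. Origin on the bench under the grip, x away from the rail, z up
- grip_top (a point): centre of the top of the scanner's black grip, 195 mm over the bench; axes as the scanner's
- trigger_pad (a point): where to press the orange trigger: mid thickness, 58 mm up from its hinge; at rest 167 mm over the bench and 39 mm on the -x side of the grip axis. The trigger is 8 mm thick, 24 mm wide, 76 mm long, hinged at its lower end (112 mm high, 20 mm on the -x side of the grip axis), leaning out. Grip and trigger together are 58 mm thick here at rest, some 41 mm squeezed
- trigger (a joint): angle of the sprung trigger, rad: 0 let go, 0.30 squeezed right in against the grip (about 6 N)
- spray_can: green and white spray can standing on the bench, 64 mm across, 170 mm high; bystander
- tape_roll: cardboard-coloured roll of tape lying flat, 90 mm across, 24 mm high; bystander
- multimeter: yellow multimeter lying on its back, 85 x 165 x 36 mm; bystander
Things that resemble listed ones, but are neither listed nor needed, are in the scene too. What is shaped like the module2 but turquoise is not meant.

How it is judged (in metres and radians):
On the way, in this order (a step that is already met when the one before it is completed fails the run):
1. the carrier is in the load detent (within 5 mm) (value of joint carrier between 0.07 and 0.08 m), for 0.3 s.
2. every module is pressed fully home in a bay, with the carrier still at the load station (all of step 1 and (horizontal distance between module1 and bay1 below 0.008 m or horizontal distance between module1 and bay2 below 0.008 m or horizontal distance between module1 and bay3 below 0.008 m or horizontal distance between module1 and bay4 below 0.008 m) and z of each of module1, module2, module3, module4 in the frame of carrier_mid below 0.003 m and angle between each of module1, module2, module3, module4's own z axis and vertical below 0.06 rad and (horizontal distance between module2 and bay1 below 0.008 m or horizontal distance between module2 and bay2 below 0.008 m or horizontal distance between module2 and bay3 below 0.008 m or horizontal distance between module2 and bay4 below 0.008 m) and (horizontal distance between module3 and bay1 below 0.008 m or horizontal distance between module3 and bay2 below 0.008 m or horizontal distance between module3 and bay3 below 0.008 m or horizontal distance between module3 and bay4 below 0.008 m) and (horizontal distance between module4 and bay1 below 0.008 m or horizontal distance between module4 and bay2 below 0.008 m or horizontal distance between module4 and bay3 below 0.008 m or horizontal distance between module4 and bay4 below 0.008 m)), for 0.2 s.
3. the carrier is in the scan detent (within 5 mm) (value of joint carrier between 0.21 and 0.22 m), for 0.3 s.
4. the scanner's trigger is squeezed in (beyond 0.22 rad) with the carrier at the scan station (all of step 3 and value of joint trigger above 0.22 rad), for 0.1 s.
5. the trigger is let go (below 0.05 rad) with the carrier still at the scan station (all of step 3 and value of joint trigger below 0.05 rad), for 0.2 s.
At the end, for the whole second after the job is handed in: The carrier rests in the out detent (0.355 within 5 mm), the trigger is let go (below 0.05 rad), and every module present rests upright in a bay of its own, within 8 mm of the bay's centre, its underside no more than 3 mm above the deck (fully pressed home) (value of joint carrier between 0.35 and 0.36 m and value of joint trigger below 0.05 rad and not (velocity of joint carrier above 0.01 m/s or velocity of joint carrier below -0.01 m/s) and (horizontal distance between module1 and bay1 below 0.008 m or horizontal distance between module1 and bay2 below 0.008 m or horizontal distance between module1 and bay3 below 0.008 m or horizontal distance between module1 and bay4 below 0.008 m) and z of each of module1, module2, module3, module4 in the frame of carrier_mid below 0.003 m and angle between each of module1, module2, module3, module4's own z axis and vertical below 0.06 rad and (horizontal distance between module2 and bay1 below 0.008 m or horizontal distance between module2 and bay2 below 0.008 m or horizontal distance between module2 and bay3 below 0.008 m or horizontal distance between module2 and bay4 below 0.008 m) and (horizontal distance between module3 and bay1 below 0.008 m or horizontal distance between module3 and bay2 below 0.008 m or horizontal distance between module3 and bay3 below 0.008 m or horizontal distance between module3 and bay4 below 0.008 m) and (horizontal distance between module4 and bay1 below 0.008 m or horizontal distance between module4 and bay2 below 0.008 m or horizontal distance between module4 and bay3 below 0.008 m or horizontal distance between module4 and bay4 below 0.008 m) and linear speed of each of module1, module2, module3, module4 below 0.02 m/s); the robot touches nothing.
It fails at once if the spray can is knocked or moved by more than 30 mm (distance of spray_can from where it was at the start of the episode above 0.03 m).
It fails at once if the tape roll is knocked or moved by more than 30 mm (distance of tape_roll from where it was at the start of the episode above 0.03 m).
It fails at once if the multimeter is knocked or moved by more than 30 mm (distance of multimeter from where it was at the start of the episode above 0.03 m).
Of module1, module2, module3, module4 only 2 to 4 are there at a start; the rules pass over those that are not, and their reading is None.
At some moment in a run one of module1, module2, module3, module4 may be knocked a few centimetres aside while the robot is not near it.
Once in a run the grip may slacken for a moment while it holds something.
It also fails if it takes over 210 s, if anything falls off the work surface, if the arm or the gripper's body presses on something with over 40 N, if the wrist force passes 120 N, or if a joint passes its speed limit or range.

## Working session

There is one attempt and no reset: what is moved stays moved. The work goes in short steps, Python scripts to look and compute and a shell command to move; the robot and the scene stay as the last step left them, time stands still between calls to the robot, and variables do not carry over. Pictures are saved under pics/ and viewed, and the job is handed in when it is done.

```bash
ls; mkdir -p pics; cat > h.py <<'E'
import numpy as np, cv2
from plant import get_obs, get_image, close_job, look_for, mark_of, tip_extent
from scipy.spatial.transform import Rotation as R
def snap(n,f):
    p=get_image(n); cv2.imwrite('pics/'+f+'.png',p['color']); return p
def cloud(p):
    d=p['depth'];h,w=d.shape;f=h/2/np.tan(np.radians(p['fov_y'])/2)
    v,u=np.mgrid[:h,:w]
    c=np.stack([(u-p['cx'])/f*d,(v-p['cy'])/f*d,d],-1)
    T=np.linalg.inv(p['camera_from_world'])
    return c@T[:3,:3].T+T[:3,3]
def proj(p,X):
    T=p['camera_from_world'];c=T[:3,:3]@np.array(X)+T[:3,3];f=p['color'].shape[0]/2/np.tan(np.radians(p['fov_y'])/2)
    return c[0]/c[2]*f+p['cx'],c[1]/c[2]*f+p['cy']
def st():
    o=get_obs()
    print('t',round(o['time'],3),'tcp',np.round(o['tcp_pos'],4),'rpy',np.round(o['eef_rot'],2),'F',np.round(o['contact_force'],1),'g',round(o['grip_width'],4),'j',np.round(o['joint_pos'],1))
    return o
E
python3 - <<'E'
from h import *
o=st(); print(tip_extent, R.from_euler('xyz',o['eef_rot'],degrees=True).as_matrix().round(3))
for n in ('scene','side','wrist'):
    p=snap(n,n+'0'); print(n,p['fov_y'],p['cx'],p['cy'],np.linalg.inv(p['camera_from_world']).round(3).tolist())
    for l in ['module1','carrier_mid','bay1','push_plate','load_mark','scan_mark','out_mark','scanner','grip_top','trigger_pad','spray_can','tape_roll','multimeter']:
        print(l,[(np.round(d['centre'],3).tolist(),round(d['conf'],2)) for d in mark_of(l,p)])
E
```

```text
pics
t 0.0 tcp [ 0.246  -0.5741  0.2476] rpy [ -90.08    0.   -156.81] F [-0.3 -0.3  1.3] g 0.0855 j [-66.9  20.3  93.6   0.   66.2  -0.1]
0.017 [[-0.919 -0.001  0.394]
 [-0.394  0.001 -0.919]
 [-0.    -1.    -0.001]]
scene 57.668310704196905 286.1173898980708 210.6021671294718 [[0.745, 0.442, -0.499, 1.228], [0.667, -0.501, 0.552, -0.792], [-0.006, -0.745, -0.668, 1.093], [0.0, 0.0, 0.0, 1.0]]
module1 [([0.288, -0.288, 0.001], 0.86), ([0.72, -0.245, 0.003], 0.72), ([0.427, 0.196, 0.002], 0.59), ([0.465, -0.231, -0.0], 0.55), ([0.473, -0.063, 0.003], 0.52)]
carrier_mid [([0.618, 0.167, 0.039], 0.94)]
bay1 [([0.614, 0.132, 0.034], 0.97), ([0.613, 0.196, 0.034], 0.95), ([0.61, 0.068, 0.039], 0.8), ([0.614, 0.261, 0.033], 0.75), ([0.62, 0.324, 0.085], 0.45), ([0.617, 0.162, 0.035], 0.39)]
push_plate [([0.62, 0.323, 0.083], 0.89), ([0.554, 0.116, 0.016], 0.44), ([0.616, 0.198, 0.033], 0.2)]
load_mark [([0.558, 0.114, 0.017], 0.61)]
scan_mark [([0.548, -0.032, 0.015], 0.77), ([0.45, 0.57, -0.002], 0.73)]
out_mark [([0.542, -0.167, 0.011], 0.63), ([0.448, 0.57, -0.0], 0.39)]
scanner [([0.7
[... 1135 characters left out ...]
168], 0.63)]
scanner [([0.702, -0.081, 0.001], 0.74)]
grip_top [([0.703, -0.081, 0.197], 0.91), ([0.621, 0.323, 0.082], 0.73)]
trigger_pad [([0.66, -0.083, 0.169], 0.43)]
spray_can [([0.612, 0.138, 0.034], 0.69), ([0.614, 0.166, 0.036], 0.22)]
tape_roll [([0.744, 0.15, -0.002], 0.65)]
multimeter [([0.492, -0.546, 0.002], 0.56)]
wrist 62.86404788145112 273.9874939307693 209.32239322345518 [[0.394, -0.886, -0.246, 0.307], [-0.919, -0.38, -0.105, -0.547], [-0.0, 0.267, -0.964, 0.373], [0.0, 0.0, 0.0, 1.0]]
module1 [([0.287, -0.286, 0.0], 0.75)]
carrier_mid []
bay1 []
push_plate []
load_mark []
scan_mark []
out_mark []
scanner []
grip_top []
trigger_pad []
spray_can []
tape_roll []
multimeter []
```

View pics/scene0.png

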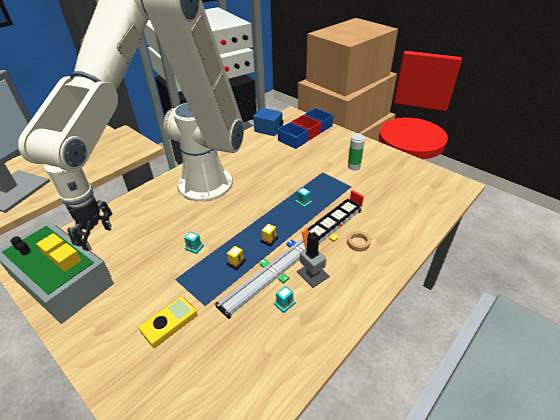

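View pics/side0.png

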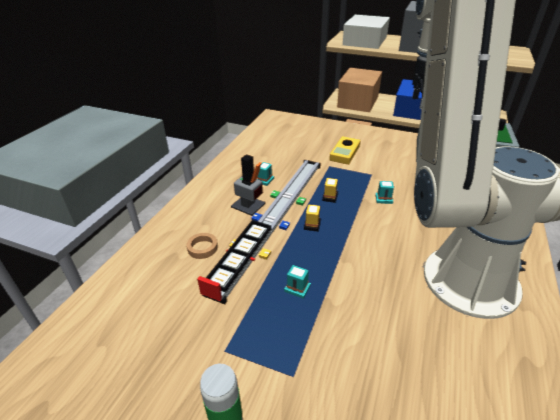

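```bash
python3 - <<'E'
from h import *
for n in ('scene','side'):
    p=get_image(n); X=cloud(p); hsv=cv2.cvtColor(p['color'],cv2.COLOR_BGR2HSV)
    for lab,lo,hi in (('yellow',18,35),('turq',80,100)):
        m=(hsv[...,0]>=lo)&(hsv[...,0]<=hi)&(hsv[...,1]>110)&(hsv[...,2]>60)&(p['depth']>0)
        m&=(X[...,2]>0.02)
        k,L,s,c=cv2.connectedComponentsWithStats(m.astype(np.uint8))
        for i in range(1,k):
            if s[i,4]<60: continue
            q=X[L==i]; zt=np.percentile(q[:,2],98)
            t=q[q[:,2]>zt-0.006]
            if len(t)<15: continue
            r=cv2.minAreaRect((t[:,:2]*1000).astype(np.float32))
            print(n,lab,s[i,4],'px',c[i].round(),'ztop',round(zt,3),'n',len(t),'rect',np.round(r[0],0),np.round(r[1],0),round(r[2],1))
    for l in ['carrier','scanner']:
        print(l,[(np.round(d['centre'],3).tolist(),round(d['conf'],2)) for d in look_for(l,p)])
E
```

```text
scene yellow 141 px [269. 233.] ztop 0.071 n 44 rect [480. -63.] [38. 49.] 12.6
scene yellow 892 px [ 59. 252.] ztop 0.174 n 482 rect [  90. -663.] [145.  60.] 5.6
scene yellow 158 px [235. 256.] ztop 0.07 n 48 rect [ 469. -230.] [39. 46.] 10.5
scene yellow 962 px [165. 323.] ztop 0.042 n 482 rect [ 497. -547.] [162.  83.] 87.7
scene turq 117 px [304. 195.] ztop 0.071 n 35 rect [437. 198.] [41. 48.] 84.9
scene turq 134 px [192. 240.] ztop 0.07 n 41 rect [ 292. -286.] [45. 37.] 17.1
scene turq 165 px [284. 297.] ztop 0.07 n 67 rect [ 723. -246.] [42. 38.] 79.3
carrier [([0.619, 0.189, 0.042], 0.69)]
scanner [([0.721, -0.101, 0.097], 0.65)]
side yellow 368 px [346. 148.] ztop 0.044 n 144 rect [ 489. -542.] [165.  81.] 87.6
side yellow 145 px [330. 188.] ztop 0.07 n 43 rect [ 462. -228.] [37. 46.] 7.0
side yellow 182 px [312. 216.] ztop 0.07 n 59 rect [474. -63.] [37. 45.] 9.2
side turq 110 px [264. 172.] ztop 0.069 n 24 rect [ 697. -171.] [ 32. 175.] 13.4
side turq 135 px [385. 190.] ztop 0.069 n 35 rect [ 286. -281.] [40. 34.] 19.5
side turq 282 px [298. 279.] ztop 0.07 n 105 rect [430. 199.] [40. 46.] 84.5
carrier [([0.663, -0.073, 0.156], 0.68), ([0.609, 0.201, 0.042], 0.57)]
scanner [([0.694, -0.067, 0.092], 0.89), ([0.612, 0.203, 0.043], 0.48)]
```

The scene shows two yellow modules, at about (269,233) and (235,256) in the scene picture. Three turquoise look-alikes are at (304,195), (192,240) and (284,297). The multimeter is at (165,323), the spray can at (355,150) and the tape roll at (358,240). There is also a bin with yellow blocks at (60,250), which I'll check. The carrier is short of the yellow mark.

```bash
cat >> h.py <<'E'
def plan(x,y,z,ang,per=60.,show=True):
    """rows to reach TCP (x,y,z) with jaw axis (tool z) at angle ang deg in plan, tool y straight down"""
    o=get_obs(); P=np.array(o['tcp_pos']);M=R.from_euler('xyz',o['eef_rot'],degrees=True)
    a=np.radians(ang); zt=np.array([np.cos(a),np.sin(a),0]); yt=np.array([0,0,-1.]); xt=np.cross(yt,zt)
    G=R.from_matrix(np.stack([xt,yt,zt],1)); D=np.array([x,y,z])-P
    rv=(M.inv()*G).as_rotvec(); n=max(int(np.ceil(np.linalg.norm(D)*1000/per)),int(np.ceil(np.abs(rv).max()/0.18)),1)
    print('P',P.round(4),'rv',rv.round(3),'n',n,'totalshift tool',(M.inv().apply(D)*1000).round(1))
    for i in range(n):
        s=M.inv().apply(D/n)*1000
        print([round(v,3) for v in rv/n]+[round(v,1) for v in s]); M=M*R.from_rotvec(rv/n)
E
python3 - <<'E'
from h import *
p=get_image('scene'); c=p['color'][190:330,0:200]; cv2.imwrite('pics/bin.png',cv2.resize(c,None,fx=4,fy=4,interpolation=cv2.INTER_CUBIC)[:600])
plan(0.60,0.20,0.26,-3)
E
```

```text
P [ 0.2461 -0.5745  0.2483] rv [-0.    -1.114  0.   ] n 15 totalshift tool [-630.3  -11.7 -572.6]
[np.float64(-0.0), np.float64(-0.074), np.float64(0.0), np.float64(-42.0), np.float64(-0.8), np.float64(-38.2)]
[np.float64(-0.0), np.float64(-0.074), np.float64(0.0), np.float64(-44.7), np.float64(-0.8), np.float64(-34.9)]
[np.float64(-0.0), np.float64(-0.074), np.float64(0.0), np.float64(-47.2), np.float64(-0.8), np.float64(-31.5)]
[np.float64(-0.0), np.float64(-0.074), np.float64(0.0), np.float64(-49.4), np.float64(-0.8), np.float64(-27.9)]
[np.float64(-0.0), np.float64(-0.074), np.float64(0.0), np.float64(-51.3), np.float64(-0.8), np.float64(-24.2)]
[np.float64(-0.0), np.float64(-0.074), np.float64(0.0), np.float64(-53.0), np.float64(-0.8), np.float64(-20.3)]
[np.float64(-0.0), np.float64(-0.074), np.float64(0.0), np.float64(-54.4), np.float64(-0.8), np.float64(-16.3)]
[np.float64(-0.0), np.float64(-0.074), np.float64(0.0), np.float64(-55.4), np.float64(-0.8), np.float64(-12.3)]
[np.float64(-0.0), np.float64(-0.074), np.float64(0.0), np.float64(-56.2), np.float64(-0.8), np.float64(-8.1)]
[np.float64(-0.0), np.float64(-0.074), np.float64(0.0), np.float64(-56.6), np.float64(-0.8), np.float64(-3.9)]
[np.float64(-0.0), np.float64(-0.074), np.float64(0.0), np.float64(-56.8), np.float64(-0.8), np.float64(0.3)]
[np.float64(-0.0), np.float64(-0.074), np.float64(0.0), np.float64(-56.6), np.float64(-0.8), np.float64(4.5)]
[np.float64(-0.0), np.float64(-0.074), np.float64(0.0), np.float64(-56.1), np.float64(-0.8), np.float64(8.7)]
[np.float64(-0.0), np.float64(-0.074), np.float64(0.0), np.float64(-55.3), np.float64(-0.8), np.float64(12.8)]
[np.float64(-0.0), np.float64(-0.074), np.float64(0.0), np.float64(-54.2), np.float64(-0.8), np.float64(16.9)]
```

View pics/bin.png

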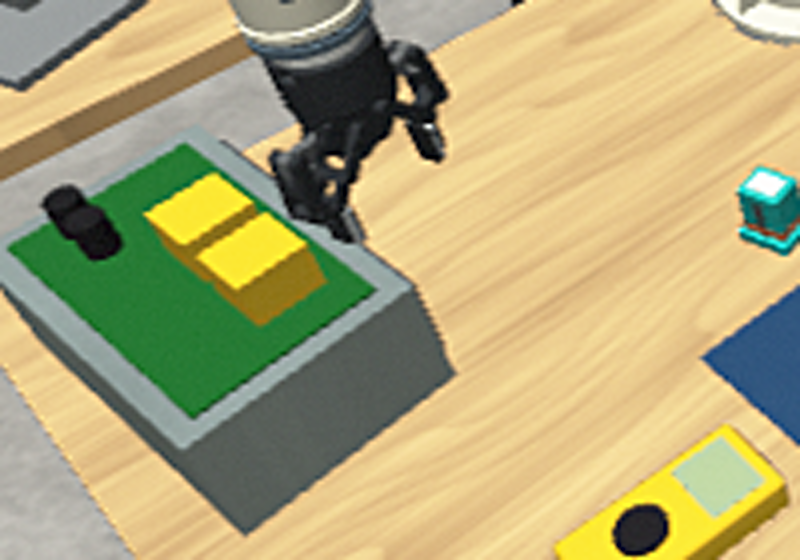

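The bin at (60,250) is an open power unit with built-in yellow parts, not modules on the bench. That leaves two modules. I'll head to the carrier.

```bash
python3 -m crank '[0,-0.074,0,-42,-1,-38,1, 0,-0.074,0,-45,-1,-35,1, 0,-0.074,0,-47,-1,-31,1, 0,-0.074,0,-49,-1,-28,1, 0,-0.074,0,-51,-1,-24,1, 0,-0.074,0,-53,-1,-20,1, 0,-0.074,0,-54,-1,-16,1, 0,-0.074,0,-55,-1,-12,1]'; python3 - <<'E'
from h import *
st()
plan(0.60,0.20,0.26,-3)
E
```

```text
time: 3.45
tcp_pos: [0.4371, -0.1547, 0.257]
eef_rot: [-89.7, -0.0, -122.2]
contact_force: [-0.1, -0.5, -0.5]
grip_width: 0.0853
t 3.45 tcp [ 0.4371 -0.1547  0.257 ] rpy [-8.9670e+01 -3.0000e-02 -1.2221e+02] F [-0.1 -0.5 -0.5] g 0.0853 j [-1.960e+01  4.900e+00  1.122e+02 -1.000e-01  6.260e+01  1.270e+01]
P [ 0.4371 -0.1547  0.257 ] rv [-0.005 -0.51   0.002] n 7 totalshift tool [-386.9   -3.5  -51.2]
[np.float64(-0.001), np.float64(-0.073), np.float64(0.0), np.float64(-55.3), np.float64(-0.5), np.float64(-7.3)]
[np.float64(-0.001), np.float64(-0.073), np.float64(0.0), np.float64(-55.7), np.float64(-0.5), np.float64(-3.3)]
[np.float64(-0.001), np.float64(-0.073), np.float64(0.0), np.float64(-55.8), np.float64(-0.5), np.float64(0.8)]
[np.float64(-0.001), np.float64(-0.073), np.float64(0.0), np.float64(-55.5), np.float64(-0.4), np.float64(4.8)]
[np.float64(-0.001), np.float64(-0.073), np.float64(0.0), np.float64(-55.0), np.float64(-0.4), np.float64(8.9)]
[np.float64(-0.001), np.float64(-0.073), np.float64(0.0), np.float64(-54.3), np.float64(-0.4), np.float64(12.8)]
[np.float64(-0.001), np.float64(-0.073), np.float64(0.0), np.float64(-53.2), np.float64(-0.4), np.float64(16.8)]
```

```bash
python3 - <<'E'
from h import *
p=snap('wrist','w1')
E
python3 -m crank '[0,-0.073,0,-55,0,-7,1, 0,-0.073,0,-56,0,-3,1, 0,-0.073,0,-56,0,1,1, 0,-0.073,0,-55,0,5,1, 0,-0.073,0,-55,0,9,1, 0,-0.073,0,-54,0,13,1, 0,-0.073,0,-53,0,17,1,0,0,0,0,0,0,1]'; python3 - <<'E'
from h import *
st()
for n in ('wrist','scene','side'):
    p=snap(n,n+'1')
    for l in ['module1','carrier_mid','bay1','push_plate','load_mark','scan_mark']:
        print(n,l,[(np.round(d['centre'],3).tolist(),round(d['conf'],2)) for d in mark_of(l,p)])
E
```

```text
time: 4.5
tcp_pos: [0.6045, 0.2196, 0.2594]
eef_rot: [-89.3, -0.0, -91.5]
contact_force: [-0.4, -0.4, 0.6]
grip_width: 0.0849
t 4.5 tcp [0.6045 0.2196 0.2594] rpy [-8.935e+01 -3.000e-02 -9.153e+01] F [-0.4 -0.4  0.6] g 0.0849 j [20.  21.  91.  -0.3 67.4 21.6]
wrist module1 [([0.434, 0.201, -0.0], 0.82), ([0.478, -0.067, -0.002], 0.57)]
wrist carrier_mid [([0.612, 0.163, 0.035], 0.75)]
wrist bay1 [([0.62, 0.264, 0.033], 0.88), ([0.612, 0.13, 0.038], 0.83), ([0.612, 0.069, 0.037], 0.81), ([0.614, 0.191, 0.033], 0.6)]
wrist push_plate [([0.622, 0.322, 0.081], 0.95)]
wrist load_mark [([0.558, 0.114, 0.01], 0.78)]
wrist scan_mark [([0.547, -0.028, 0.011], 0.89)]
scene module1 [([0.468, -0.23, 0.002], 0.84), ([0.726, -0.251, 0.003], 0.84), ([0.285, -0.283, 0.004], 0.7), ([0.429, 0.195, 0.004], 0.68), ([0.613, 0.131, 0.036], 0.64), ([0.473, -0.066, 0.002], 0.55), ([0.449, 0.569, 0.001], 0.24)]
scene carrier_mid [([0.615, 0.163, 0.035], 0.65), ([0.555, 0.114, 0.012], 0.63)]
scene bay1 [([0.613, 0.261, 0.034], 0.79), ([0.609, 0.065, 0.036], 0.75), ([0.615, 0.135, 0.035], 0.71), ([0.614, 0.2, 0.031], 0.69)]
scene push_plate [([0.62, 0.325, 0.084], 0.98)]
scene load_mark [([0.557, 0.117, 0.013], 0.83)]
scene scan_mark [([0.55, -0.031, 0.012], 0.95), ([0.613, 0.162, 0.036], 0.62)]
side module1 [([0.434, 0.194, 0.0], 0.83), ([0.475, -0.065, -0.001], 0.63), ([0.29, -0.285, -0.005], 0.61), ([0.463, -0.238, -0.003], 0.54), ([0.716, -0.245, 0.001], 0.51)]
side carrier_mid [([0.614, 0.167, 0.036], 0.6), ([0.615, 0.198, 0.035], 0.37)]
side bay1 [([0.606, 0.065, 0.031], 0.92), ([0.617, 0.261, 0.032], 0.83), ([0.615, 0.196, 0.037], 0.71), ([0.613, 0.138, 0.032], 0.57)]
side push_plate [([0.705, -0.086, 0.0], 0.68), ([0.622, 0.32, 0.082], 0.59)]
side load_mark [([0.56, 0.111, 0.011], 0.76)]
side scan_mark [([0.551, -0.027, 0.011], 0.56)]
```

View pics/wrist1.png

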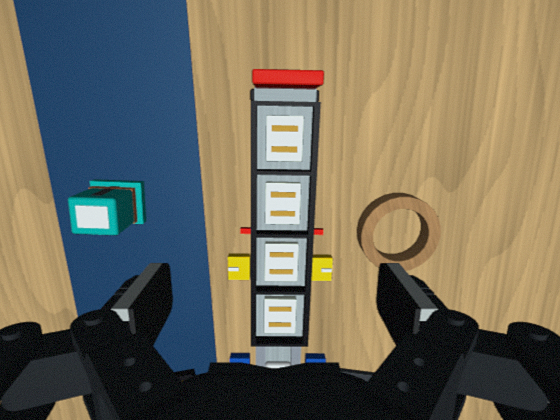

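View pics/side1.png

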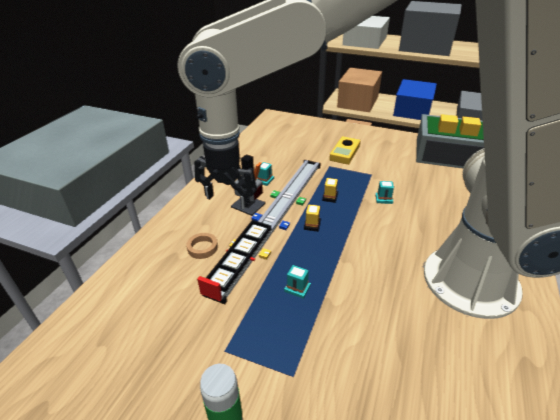

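Wrist picture: red plate at (288,77), four bays in column 285, the red pointers at row 230 and the yellow marks at row 268, so there is about 52 mm to go. Next I go behind the plate with the fingers shut.

```bash
python3 -m crank '[0.011,-0.026,0,-52,0,5,0, 0,0,0,-52,0,7,0, 0,0,0,-52,0,9,0, 0,0,0,0,50,0,0, 0,0,0,0,50,0,0,0,0,0,0,0,0,0]'; python3 - <<'E'
from h import *
st(); plan(0.6245,0.372,0.07,-3)
E
```

```text
time: 6.3
tcp_pos: [0.6306, 0.3776, 0.1587]
eef_rot: [-88.6, -0.0, -90.2]
contact_force: [-0.4, 0.7, 0.7]
grip_width: -0.0003
t 6.3 tcp [0.6306 0.3776 0.1587] rpy [-8.857e+01 -2.000e-02 -9.024e+01] F [-0.4  0.7  0.7] g -0.0003 j [31.1 33.9 83.7 -0.9 61.2 31.8]
P [0.6306 0.3776 0.1587] rv [-0.025  0.048 -0.   ] n 2 totalshift tool [ 5.6 88.6 -8.3]
[np.float64(-0.013), np.float64(0.024), np.float64(-0.0), np.float64(2.8), np.float64(44.3), np.float64(-4.1)]
[np.float64(-0.013), np.float64(0.024), np.float64(-0.0), np.float64(2.9), np.float64(44.3), np.float64(-3.5)]
```

```bash
python3 -m crank '[-0.013,0.024,0,3,44,-4,0, -0.013,0.024,0,3,44,-4,0, 0,0,0,0,0,0,0]'; python3 - <<'E'
from h import *
st(); plan(0.6235,0.345,0.07,-3)
p=snap('side','side2')
E
```

```text
time: 6.68
tcp_pos: [0.6278, 0.3734, 0.0762]
eef_rot: [-89.7, 0.3, -93.1]
contact_force: [0.3, -0.9, -0.1]
grip_width: -0.0
t 6.675 tcp [0.6278 0.3734 0.0762] rpy [-89.7    0.26 -93.07] F [ 0.3 -0.9 -0.1] g -0.0 j [30.6 39.1 86.1  0.1 54.4 33.6]
P [0.6278 0.3734 0.0762] rv [-0.005 -0.001 -0.005] n 1 totalshift tool [28.6  6.1 -2.8]
[np.float64(-0.005), np.float64(-0.001), np.float64(-0.005), np.float64(28.6), np.float64(6.1), np.float64(-2.8)]
```

View pics/side2.png

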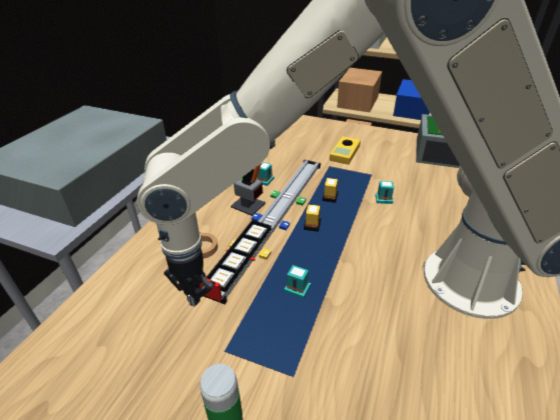

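The gripper at (190,285) stands just behind the red plate at (210,290). I'll push along tool x now.

```bash
python3 -m crank '[-0.005,0,-0.005,28,6,-3,0, 0,0,0,8,0,0,0, 0,0,0,8,0,0,0, 0,0,0,8,0,0,0, 0,0,0,8,0,0,0]'; python3 - <<'E'
from h import *
st()
for n in ('scene','side'):
    p=get_image(n)
    for l in ['carrier_mid','bay1','push_plate','load_mark']:
        print(n,l,[(np.round(d['centre'],3).tolist(),round(d['conf'],2)) for d in mark_of(l,p)])
E
```

```text
time: 7.35
tcp_pos: [0.6296, 0.3184, 0.0845]
eef_rot: [-89.0, 0.7, -92.9]
contact_force: [-0.7, 2.1, -1.6]
grip_width: -0.0001
t 7.35 tcp [0.6296 0.3184 0.0845] rpy [-88.95   0.67 -92.92] F [-0.7  2.1 -1.6] g -0.0001 j [26.7 36.3 90.3  0.1 52.2 29.5]
scene carrier_mid [([0.615, 0.147, 0.036], 0.73)]
scene bay1 [([0.612, 0.247, 0.032], 0.92), ([0.615, 0.184, 0.036], 0.81), ([0.611, 0.054, 0.04], 0.81), ([0.612, 0.115, 0.036], 0.67), ([0.489, -0.549, 0.004], 0.21), ([0.466, -0.231, 0.0], 0.19)]
scene push_plate [([0.62, 0.31, 0.084], 0.84)]
scene load_mark [([0.559, 0.114, 0.013], 0.59)]
side carrier_mid [([0.613, 0.151, 0.034], 0.69)]
side bay1 [([0.612, 0.18, 0.036], 0.91), ([0.618, 0.244, 0.032], 0.8), ([0.61, 0.117, 0.034], 0.75), ([0.489, -0.546, -0.003], 0.7), ([0.608, 0.048, 0.033], 0.55)]
side push_plate [([0.62, 0.305, 0.082], 0.81)]
side load_mark [([0.462, -0.235, -0.001], 0.41)]
```

```bash
python3 -m crank '[-0.01,0,-0.008,5,6,-4,0, -0.01,0,-0.005,8,6,-4,0, 0,0,0,7,3,-1,0, 0,0,0,5,2,-1,0]'; python3 - <<'E'
from h import *
st(); plan(0.618,0.284,0.07,-3)
E
```

```text
time: 8.35
tcp_pos: [0.6184, 0.294, 0.066]
eef_rot: [-90.1, -0.0, -92.9]
contact_force: [1.8, 8.1, 4.4]
grip_width: -0.0002
t 8.35 tcp [0.6184 0.294  0.066 ] rpy [-9.010e+01 -3.000e-02 -9.291e+01] F [1.8 8.1 4.4] g -0.0002 j [25.3 36.7 92.5  0.  50.9 28.2]
P [0.6184 0.294  0.066 ] rv [0.002 0.002 0.001] n 1 totalshift tool [10.  -4.   0.1]
[np.float64(0.002), np.float64(0.002), np.float64(0.001), np.float64(10.0), np.float64(-4.0), np.float64(0.1)]
```

```bash
for i in 1; do python3 -m crank '[0,0,0,4,-1,0,0, 0,0,0,3,0,0,0]'; done;  python3 - <<'E'
from h import *
st()
for n in ('scene','side'):
    p=get_image(n)
    for l in ['carrier_mid','bay1','push_plate','load_mark']:
        print(n,l,[(np.round(d['centre'],3).tolist(),round(d['conf'],2)) for d in mark_of(l,p)])
E
```

```text
time: 8.6
tcp_pos: [0.6178, 0.2868, 0.0665]
eef_rot: [-90.1, 0.0, -92.9]
contact_force: [0.3, 1.4, -0.9]
grip_width: 0.0001
t 8.6 tcp [0.6178 0.2868 0.0665] rpy [-9.011e+01  3.000e-02 -9.294e+01] F [ 0.3  1.4 -0.9] g 0.0001 j [24.7 36.4 93.1  0.1 50.6 27.6]
scene carrier_mid [([0.615, 0.115, 0.038], 0.76), ([0.609, 0.022, 0.037], 0.61)]
scene bay1 [([0.606, 0.02, 0.038], 0.92), ([0.612, 0.086, 0.037], 0.71), ([0.611, 0.211, 0.036], 0.64), ([0.614, 0.156, 0.031], 0.62)]
scene push_plate [([0.616, 0.275, 0.082], 0.65)]
scene load_mark [([0.556, 0.116, 0.014], 0.92)]
side carrier_mid [([0.611, 0.12, 0.033], 0.72)]
side bay1 [([0.607, 0.016, 0.035], 0.95), ([0.616, 0.214, 0.034], 0.83), ([0.612, 0.148, 0.033], 0.74), ([0.612, 0.089, 0.032], 0.68)]
side push_plate [([0.621, 0.275, 0.081], 0.58)]
side load_mark [([0.558, 0.114, 0.009], 0.92), ([0.613, 0.09, 0.032], 0.49), ([0.614, 0.119, 0.034], 0.39)]
```

```bash
python3 -m crank '[0,0,0,2,0,0,0]';python3 -m crank '[0,0,0,2,0,0,0]'; python3 - <<'E'
from h import *
st()
for n in ('scene','side','wrist'):
    p=snap(n,n+'3')
    print(n, [(np.round(d['centre'],3).tolist()) for d in mark_of('bay1',p)], [(np.round(d['centre'],3).tolist()) for d in mark_of('push_plate',p)])
    u=proj(p,(0.60,0.114,0.02)); c=p['color'][int(u[1])-50:int(u[1])+50,int(u[0])-65:int(u[0])+65]; 
    if c.size: cv2.imwrite('pics/z3_'+n+'.png',cv2.resize(c,None,fx=6,fy=6,interpolation=cv2.INTER_CUBIC))
E
```

```text
time: 9.22
tcp_pos: [0.6177, 0.2852, 0.0665]
eef_rot: [-90.1, 0.0, -92.9]
contact_force: [-0.3, -1.3, 0.1]
grip_width: -0.0001
time: 9.35
tcp_pos: [0.6175, 0.2831, 0.0665]
eef_rot: [-90.1, 0.0, -92.9]
contact_force: [0.1, 0.4, 0.2]
grip_width: 0.0002
t 9.35 tcp [0.6175 0.2831 0.0665] rpy [-9.011e+01  2.000e-02 -9.292e+01] F [0.1 0.4 0.2] g 0.0002 j [24.5 36.3 93.3  0.1 50.5 27.3]
scene [[0.612, 0.074, 0.036], [0.613, 0.208, 0.032], [0.612, 0.109, 0.037], [0.607, 0.012, 0.04], [0.559, 0.116, 0.012]] [[0.616, 0.268, 0.082], [0.491, -0.55, -0.0]]
side [[0.61, 0.083, 0.033], [0.614, 0.142, 0.036], [0.608, 0.009, 0.032], [0.615, 0.209, 0.033]] [[0.625, 0.27, 0.084]]
wrist [] [[0.621, 0.268, 0.083]]
```

View pics/z3_scene.png

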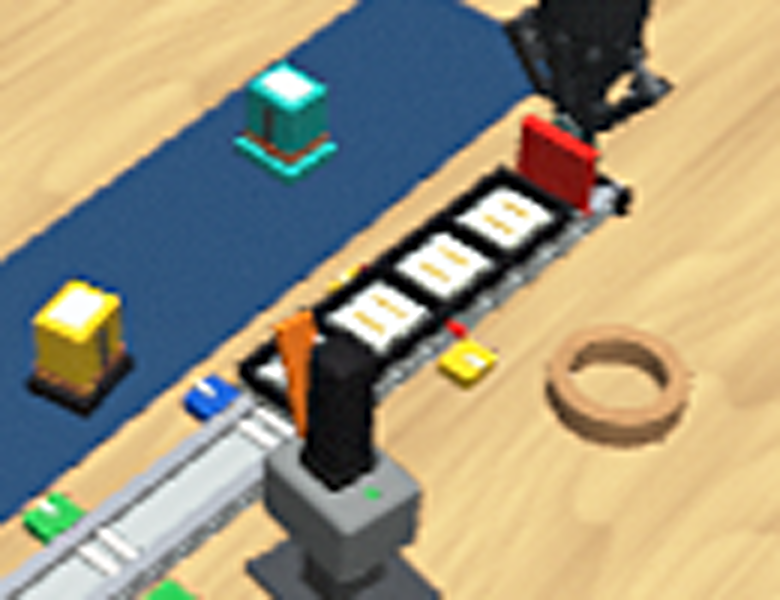

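View pics/wrist3.png

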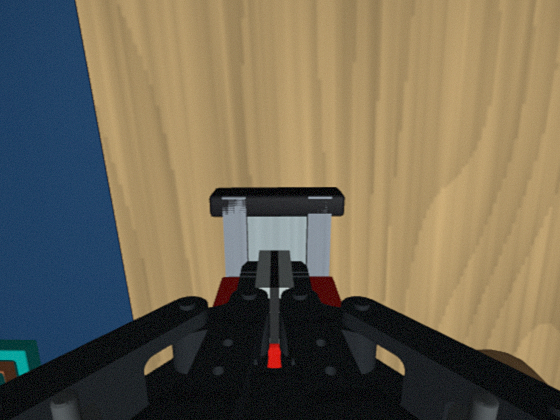

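The pointer at (457,328) in the zoom lines up with the white line on the yellow block at (482,357). The force has dropped to zero, so it has clicked in. I'll back off, rise and verify from above.

```bash
python3 -m crank '[0,0,0,-15,0,0,0, 0,0,0,-10,-40,0,0.5, 0,0,0,0,-60,0,1, 0,0,0,30,-50,0,1, 0,0,0,50,-30,0,1, 0,0,0,50,0,0,1, 0,0,0,0,0,0,1]'; python3 - <<'E'
from h import *
st()
p=snap('wrist','w4')
for l in ['carrier_mid','bay1','push_plate','load_mark','scan_mark']:
    print(l,[(np.round(d['centre'],3).tolist(),round(d['conf'],2)) for d in mark_of(l,p)])
plan(0.47,-0.08,0.25,0)
E
```

```text
time: 10.68
tcp_pos: [0.6135, 0.1829, 0.253]
eef_rot: [-90.0, 0.1, -92.7]
contact_force: [-0.2, -1.1, -0.8]
grip_width: 0.0857
t 10.675 tcp [0.6135 0.1829 0.253 ] rpy [-8.996e+01  7.000e-02 -9.270e+01] F [-0.2 -1.1 -0.8] g 0.0857 j [16.4 21.3 91.4  0.1 67.3 19.1]
carrier_mid [([0.61, 0.11, 0.037], 0.64), ([0.611, 0.08, 0.037], 0.58)]
bay1 [([0.616, 0.14, 0.032], 0.98), ([0.608, 0.078, 0.037], 0.95), ([0.609, 0.013, 0.038], 0.81), ([0.616, 0.206, 0.036], 0.56)]
push_plate [([0.621, 0.265, 0.085], 0.87), ([0.558, 0.114, 0.009], 0.51)]
load_mark [([0.557, 0.113, 0.011], 0.67)]
scan_mark []
P [0.6132 0.186  0.2516] rv [ 0.001 -0.043 -0.001] n 6 totalshift tool [ 272.     1.3 -131.6]
[np.float64(0.0), np.float64(-0.007), np.float64(-0.0), np.float64(45.3), np.float64(0.2), np.float64(-21.9)]
[np.float64(0.0), np.float64(-0.007), np.float64(-0.0), np.float64(45.2), np.float64(0.2), np.float64(-22.3)]
[np.float64(0.0), np.float64(-0.007), np.float64(-0.0), np.float64(45.0), np.float64(0.2), np.float64(-22.6)]
[np.float64(0.0), np.float64(-0.007), np.float64(-0.0), np.float64(44.8), np.float64(0.2), np.float64(-22.9)]
[np.float64(0.0), np.float64(-0.007), np.float64(-0.0), np.float64(44.7), np.float64(0.2), np.float64(-23.2)]
[np.float64(0.0), np.float64(-0.007), np.float64(-0.0), np.float64(44.5), np.float64(0.3), np.float64(-23.5)]
```

View pics/w4.png

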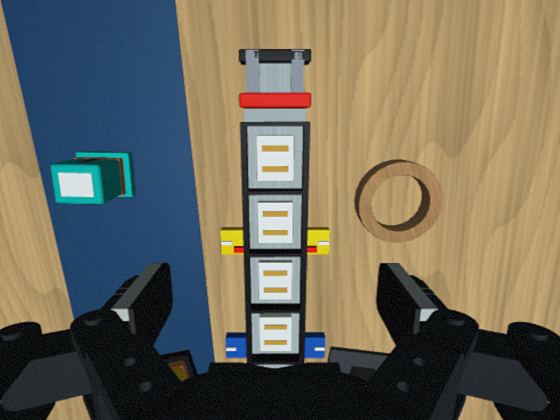

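```bash
python3 - <<'E'
from h import *
p=get_image('wrist');X=cloud(p);c=p['color'].astype(int)
b,g,r=c[...,0],c[...,1],c[...,2]
m=(r>150)&(g<70)&(b<70)
k,L,s,cc=cv2.connectedComponentsWithStats(m.astype(np.uint8))
for i in range(1,k):
    if s[i,4]>5: print('red',s[i],X[L==i].mean(0).round(4))
m=(r>190)&(g>190)&(b>170)
k,L,s,cc=cv2.connectedComponentsWithStats(m.astype(np.uint8))
for i in range(1,k):
    if s[i,4]>5: print('white',s[i],X[L==i].mean(0).round(4))
E
```

```text
red [241  97  71  14 990] [0.617  0.2632 0.0816]
red [235 251   9   4  36] [0.5714 0.1143 0.0348]
red [308 251   9   5  40] [0.6496 0.11   0.0331]
white [ 258  140   37   44 1246] [0.6147 0.2107 0.0418]
white [ 59 176  35  24 714] [0.431  0.1981 0.0674]
white [ 258  206   36   40 1087] [0.6119 0.1458 0.0426]
white [222 245  11   3  33] [0.5556 0.1137 0.0129]
white [319 245  11   3  33] [0.6652 0.109  0.0127]
white [259 266  34  37 955] [0.6091 0.0799 0.0428]
white [260 321  32  33 802] [0.6059 0.0133 0.0414]
white [227 351   9   2  17] [ 0.5492 -0.0256  0.0129]
white [315 351   9   3  25] [ 0.6587 -0.031   0.013 ]
```

```bash
python3 -m crank '[0,-0.007,0,45,0,-22,1,0,-0.007,0,45,0,-22,1,0,-0.007,0,45,0,-23,1,0,-0.007,0,45,0,-23,1,0,-0.007,0,45,0,-23,1,0,-0.007,0,40,0,-23,1,0,0,0,0,0,0,1]'; python3 - <<'E'
from h import *
st()
p=snap('wrist','w5')
print([(np.round(d['centre'],3).tolist(),round(d['conf'],2)) for d in mark_of('module1',p)])
E
```

```text
time: 11.9
tcp_pos: [0.468, -0.078, 0.2489]
eef_rot: [-90.2, 0.1, -89.5]
contact_force: [0.3, 0.3, -0.9]
grip_width: 0.0856
t 11.9 tcp [ 0.468  -0.078   0.2489] rpy [-9.016e+01  8.000e-02 -8.951e+01] F [ 0.3  0.3 -0.9] g 0.0856 j [-9.700e+00  6.700e+00  1.113e+02  1.000e-01  6.220e+01 -1.020e+01]
[([0.721, -0.246, -0.004], 0.77), ([0.478, -0.066, -0.002], 0.72), ([0.473, -0.266, -0.003], 0.71)]
```

View pics/w5.png

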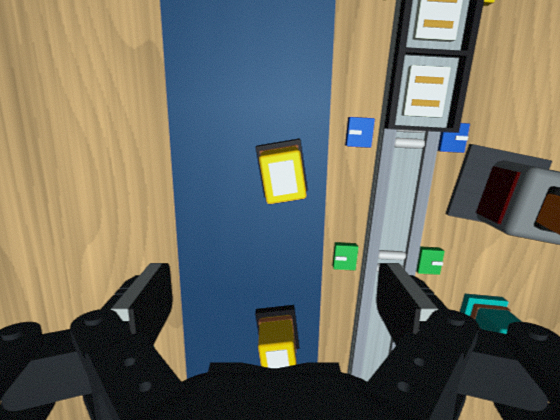

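Pointers and marks agree to within 1 mm, so the carrier is in the load detent. In the wrist picture module A is at (281,175). Module B at (277,345) now reads about 35 mm further along -y than before, so it may have been knocked. I'll measure both.

```bash
cat >> h.py <<'E'
def mods(p,zlo=0.055,zhi=0.08,smin=40):
    X=cloud(p); hsv=cv2.cvtColor(p['color'],cv2.COLOR_BGR2HSV)
    yel=(hsv[...,0]>=15)&(hsv[...,0]<=35)&(hsv[...,1]>100)&(hsv[...,2]>40)
    m=((yel)|((hsv[...,1]<60)&(hsv[...,2]>180)))&(X[...,2]>zlo)&(X[...,2]<zhi)&(p['depth']>0)
    k,L,s,c=cv2.connectedComponentsWithStats(m.astype(np.uint8))
    out=[]
    for i in range(1,k):
        if s[i,4]<smin or (yel&(L==i)).sum()<15: continue
        q=X[L==i]; r=cv2.minAreaRect((q[:,:2]*1000).astype(np.float32)); out.append(r)
        print('n',s[i,4],'px',c[i].round(),'z',np.median(q[:,2]).round(4),'rect c',np.round(r[0],1),np.round(r[1],1),'ang',round(r[2],1))
    return out
E
python3 - <<'E'
from h import *
for n in ('wrist','scene','side'):
    print(n); mods(get_image(n))
E
```

```text
wrist
n 2013 px [280. 178.] z 0.0651 rect c [473.9 -64.7] [37.8 46. ] ang 9.8
n 948 px [275. 353.] z 0.0649 rect c [ 470.7 -253.5] [37.4 29.9] ang 7.4
scene
n 266 px [348.  67.] z 0.0673 rect c [-178.7 1502.4] [641.5 309.3] ang 49.2
n 101 px [269. 229.] z 0.0672 rect c [479.8 -64.5] [40.  46.1] ang 9.8
n 128 px [230. 258.] z 0.0667 rect c [ 477.2 -262.8] [39.3 45.3] ang 6.6
side
n 101 px [331. 178.] z 0.0666 rect c [ 471.9 -260.7] [37.1 49.4] ang 8.2
n 139 px [313. 211.] z 0.067 rect c [474.3 -64.8] [37.3 50.4] ang 10.0
```

```bash
python3 - <<'E'
from h import *
plan(0.474,-0.0645,0.12,9.8)
E
```

```text
P [ 0.47   -0.0757  0.249 ] rv [ 0.002 -0.159 -0.002] n 3 totalshift tool [-10.9 129.1   4.4]
[np.float64(0.001), np.float64(-0.053), np.float64(-0.001), np.float64(-3.6), np.float64(43.0), np.float64(1.5)]
[np.float64(0.001), np.float64(-0.053), np.float64(-0.001), np.float64(-3.6), np.float64(43.0), np.float64(1.6)]
[np.float64(0.001), np.float64(-0.053), np.float64(-0.001), np.float64(-3.5), np.float64(43.0), np.float64(1.8)]
```

```bash
python3 -m crank '[0,-0.053,0,-4,43,1.5,1,0,-0.053,0,-4,43,1.5,1,0,-0.053,0,-3,43,2,1,0,0,0,0,0,0,1]'; python3 - <<'E'
from h import *
st();plan(0.474,-0.0645,0.042,9.8,40); mods(get_image('wrist'))
E
```

```text
time: 12.65
tcp_pos: [0.478, -0.0602, 0.1177]
eef_rot: [-89.9, 0.1, -79.6]
contact_force: [0.3, 1.0, -0.6]
grip_width: 0.0853
t 12.65 tcp [ 0.478  -0.0602  0.1177] rpy [-8.987e+01  7.000e-02 -7.962e+01] F [ 0.3  1.  -0.6] g 0.0853 j [ -7.4  17.8 117.3   0.2  44.8 -17.9]
P [ 0.478  -0.0602  0.1177] rv [-0.002  0.01  -0.001] n 2 totalshift tool [ 3.6 75.7 -4.9]
[np.float64(-0.001), np.float64(0.005), np.float64(-0.001), np.float64(1.8), np.float64(37.9), np.float64(-2.4)]
[np.float64(-0.001), np.float64(0.005), np.float64(-0.001), np.float64(1.8), np.float64(37.9), np.float64(-2.4)]
n 5244 px [267. 245.] z 0.0651 rect c [474.3 -64.1] [37.5 45.6] ang 10.0
```

```bash
python3 -m crank '[0,0.005,0,2,20,-2.5,1,0,0.005,0,2,20,-2.5,1,0,0,0,0,20,0,1,0,0,0,0,14,0,1,0,0,0,0,0,0,1]'; python3 - <<'E'
from h import *
st();plan(0.4743,-0.0643,0.042,9.8,40)
E
```

```text
time: 13.32
tcp_pos: [0.4842, -0.0651, 0.0525]
eef_rot: [-88.9, -0.2, -80.4]
contact_force: [0.0, 0.4, 0.4]
grip_width: 0.0853
t 13.325 tcp [ 0.4842 -0.0651  0.0525] rpy [-88.92  -0.22 -80.41] F [0.  0.4 0.4] g 0.0853 j [ -7.9  24.5 119.    0.2  35.3 -17.7]
P [ 0.4842 -0.0651  0.0525] rv [-0.019 -0.004  0.004] n 1 totalshift tool [-2.5 10.4 -9.8]
[np.float64(-0.019), np.float64(-0.004), np.float64(0.004), np.float64(-2.5), np.float64(10.4), np.float64(-9.8)]
```

```bash
python3 -m crank '[-0.019,0,0.004,-2,8,-10,1,0,0,0,0,0,0,1]'; python3 - <<'E'
from h import *
st();plan(0.4743,-0.0643,0.042,9.8,40)
E
```

```text
time: 13.58
tcp_pos: [0.4744, -0.0649, 0.0454]
eef_rot: [-90.0, -0.0, -80.4]
contact_force: [0.5, 0.5, -0.2]
grip_width: 0.0852
t 13.575 tcp [ 0.4744 -0.0649  0.0454] rpy [-8.998e+01 -1.000e-02 -8.042e+01] F [ 0.5  0.5 -0.2] g 0.0852 j [ -8.   25.1 119.6  -0.   35.2 -17.5]
P [ 0.4744 -0.0649  0.0454] rv [-0.    -0.004  0.   ] n 1 totalshift tool [-0.6  3.4 -0. ]
[np.float64(-0.0), np.float64(-0.004), np.float64(0.0), np.float64(-0.6), np.float64(3.4), np.float64(-0.0)]
```

```bash
python3 -m crank '[0,0,0,-0.5,3.5,0,1,0,0,0,0,0,0,0,0,0,0,0,0,0,0,0,0,0,0,0,0,0,0,0,0,0,0,0,0,0,0,0,0,0,0,0]'; python3 - <<'E'
from h import *
st();p=snap('wrist','w6')
E
```

```text
time: 14.32
tcp_pos: [0.475, -0.0644, 0.0425]
eef_rot: [-89.9, -0.0, -80.4]
contact_force: [-0.3, 0.6, -1.2]
grip_width: 0.0374
t 14.325 tcp [ 0.475  -0.0644  0.0425] rpy [-8.990e+01 -4.000e-02 -8.043e+01] F [-0.3  0.6 -1.2] g 0.0374 j [ -7.9  25.4 119.7  -0.   34.8 -17.5]
```

View pics/w6.png

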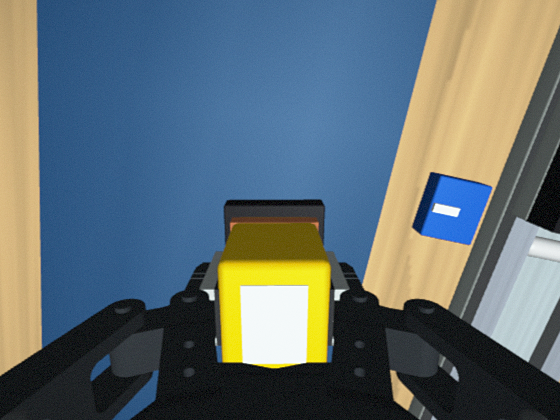

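The module is held: it sits centred between the pads at (273,290) with a width of 37.4 mm. Now I'll lift and carry it.

```bash
python3 -m crank '[0,0,0,0,-30,0,0,0,0,0,0,-45,0,0,0,0,0,0,-45,0,0,0,0,0,0,0,0,0]'; python3 - <<'E'
from h import *
st();plan(0.609,0.0796,0.16,-2.7,40)
E
```

```text
time: 14.88
tcp_pos: [0.4739, -0.0643, 0.1647]
eef_rot: [-90.1, 0.0, -80.4]
contact_force: [-0.4, -0.0, -1.5]
grip_width: 0.0376
t 14.875 tcp [ 0.4739 -0.0643  0.1647] rpy [-9.007e+01  2.000e-02 -8.043e+01] F [-0.4 -0.  -1.5] g 0.0376 j [ -7.9  13.3 115.6  -0.   51.1 -17.5]
P [ 0.4739 -0.0643  0.1647] rv [ 0.001  0.214 -0.   ] n 5 totalshift tool [-119.4    4.6  157.2]
[np.float64(0.0), np.float64(0.043), np.float64(-0.0), np.float64(-23.9), np.float64(0.9), np.float64(31.4)]
[np.float64(0.0), np.float64(0.043), np.float64(-0.0), np.float64(-25.2), np.float64(0.9), np.float64(30.4)]
[np.float64(0.0), np.float64(0.043), np.float64(-0.0), np.float64(-26.5), np.float64(0.9), np.float64(29.3)]
[np.float64(0.0), np.float64(0.043), np.float64(-0.0), np.float64(-27.7), np.float64(0.9), np.float64(28.1)]
[np.float64(0.0), np.float64(0.043), np.float64(-0.0), np.float64(-28.9), np.float64(0.9), np.float64(26.9)]
```

```bash
python3 -m crank '[0,0.043,0,-24,1,31,0,0,0.043,0,-25,1,30,0,0,0.043,0,-26,1,29,0,0,0.043,0,-28,1,28,0,0,0.043,0,-29,1,27,0,0,0,0,0,0,0,0]'; python3 - <<'E'
from h import *
st();plan(0.609,0.0796,0.13,-2.7,40); p=snap('wrist','w7')
E
```

```text
time: 15.62
tcp_pos: [0.608, 0.0827, 0.1513]
eef_rot: [-90.6, -0.1, -93.2]
contact_force: [-1.2, -1.3, -2.2]
grip_width: 0.0374
t 15.625 tcp [0.608  0.0827 0.1513] rpy [-9.057e+01 -8.000e-02 -9.324e+01] F [-1.2 -1.3 -2.2] g 0.0374 j [ 7.6 25.5 99.3  0.  55.8 10.8]
P [0.608  0.0827 0.1513] rv [ 0.01  -0.009  0.001] n 1 totalshift tool [ 3.  21.3  1.4]
[np.float64(0.01), np.float64(-0.009), np.float64(0.001), np.float64(3.0), np.float64(21.3), np.float64(1.4)]
```

View pics/w7.png

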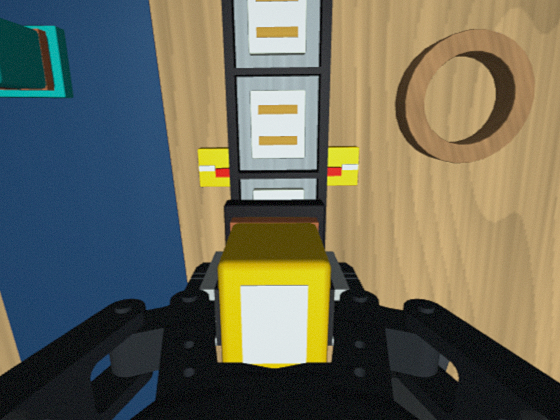

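```bash
python3 -m crank '[0.01,-0.009,0,3,20,1.5,0,0,0,0,0,20,0,0,0,0,0,0,0,0,0]'; python3 - <<'E'
from h import *
st();plan(0.609,0.0796,0.096,-2.7,40); p=snap('wrist','w8'); p=get_image('scene'); u=proj(p,(.609,.08,.06)); c=p['color'][int(u[1])-50:int(u[1])+50,int(u[0])-65:int(u[0])+65]; cv2.imwrite('pics/z8.png',cv2.resize(c,None,fx=6,fy=6,interpolation=cv2.INTER_CUBIC))
E
```

```text
time: 16.05
tcp_pos: [0.6035, 0.076, 0.1074]
eef_rot: [-90.4, -0.2, -92.7]
contact_force: [-0.4, -0.6, -1.0]
grip_width: 0.0372
t 16.05 tcp [0.6035 0.076  0.1074] rpy [-90.43  -0.22 -92.66] F [-0.4 -0.6 -1. ] g 0.0372 j [  7.1  28.2 101.6  -0.2  50.6   9.9]
P [0.6035 0.076  0.1074] rv [0.008 0.001 0.004] n 1 totalshift tool [-3.9 11.3  5.5]
[np.float64(0.008), np.float64(0.001), np.float64(0.004), np.float64(-3.9), np.float64(11.3), np.float64(5.5)]
```

View pics/z8.png

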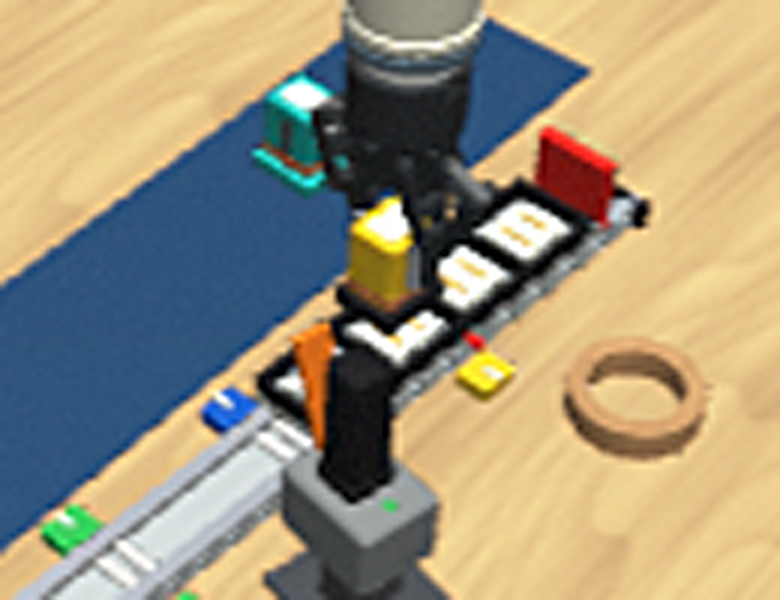

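The module, at (385,245) in the zoom, hovers over the second bay and is still held. I'll correct the lateral position before lowering.

```bash
python3 -m crank '[0.008,0,0.004,-4,6,5.5,0,0,0,0,0,0,0,0]'; python3 - <<'E'
from h import *
st();plan(0.609,0.0796,0.092,-2.7,40)
E
```

```text
time: 16.4
tcp_pos: [0.6118, 0.08, 0.1043]
eef_rot: [-89.6, 0.1, -92.7]
contact_force: [-0.3, 1.0, -1.3]
grip_width: 0.037
t 16.4 tcp [0.6118 0.08   0.1043] rpy [-8.963e+01  9.000e-02 -9.269e+01] F [-0.3  1.  -1.3] g 0.037 j [  7.3  28.8 101.2   0.   49.7  10. ]
P [0.6118 0.08   0.1043] rv [-0.006  0.    -0.001] n 1 totalshift tool [ 0.5 12.2 -2.9]
[np.float64(-0.006), np.float64(0.0), np.float64(-0.001), np.float64(0.5), np.float64(12.2), np.float64(-2.9)]
```

```bash
python3 -m crank '[-0.006,0,-0.001,0.5,6,-2,0,0,0,0,0,0,0,0]'; python3 - <<'E'
from h import *
st();plan(0.609,0.0796,0.086,-2.7,40)
E
```

```text
time: 16.65
tcp_pos: [0.6099, 0.0797, 0.0983]
eef_rot: [-90.0, 0.0, -92.7]
contact_force: [-0.0, 0.0, -1.5]
grip_width: 0.0375
t 16.65 tcp [0.6099 0.0797 0.0983] rpy [-8.996e+01  3.000e-02 -9.267e+01] F [-0.   0.  -1.5] g 0.0375 j [  7.3  29.2 101.3   0.   49.4   9.9]
P [0.6099 0.0797 0.0983] rv [-0.001  0.    -0.001] n 1 totalshift tool [ 0.1 12.3 -0.9]
[np.float64(-0.001), np.float64(0.0), np.float64(-0.001), np.float64(0.1), np.float64(12.3), np.float64(-0.9)]
```

```bash
python3 -m crank '[0,0,0,0,5,-1,0,0,0,0,0,5,0,0,0,0,0,0,0,0,0]'; python3 - <<'E'
from h import *
st();plan(0.609,0.0796,0.076,-2.7,40)
E
```

```text
time: 17.02
tcp_pos: [0.6087, 0.0798, 0.0876]
eef_rot: [-90.0, 0.0, -92.7]
contact_force: [-0.2, -0.0, -1.8]
grip_width: 0.0376
t 17.025 tcp [0.6087 0.0798 0.0876] rpy [-8.997e+01  2.000e-02 -9.267e+01] F [-0.2 -0.  -1.8] g 0.0376 j [  7.3  30.  101.8   0.   48.2  10. ]
P [0.6087 0.0798 0.0876] rv [-0.001  0.001 -0.   ] n 1 totalshift tool [ 0.1 11.6  0.3]
[np.float64(-0.001), np.float64(0.001), np.float64(-0.0), np.float64(0.1), np.float64(11.6), np.float64(0.3)]
```

```bash
python3 -m crank '[0,0,0,0,4,0,0]'; python3 -m crank '[0,0,0,0,3,0,0]';python3 -m crank '[0,0,0,0,3,0,0]'; python3 -m crank '[0,0,0,0,2,0,0]'
```

```text
time: 17.15
tcp_pos: [0.6092, 0.0798, 0.0838]
eef_rot: [-89.9, 0.0, -92.7]
contact_force: [-1.7, -0.0, 10.1]
grip_width: 0.0376
time: 17.27
tcp_pos: [0.6092, 0.0799, 0.0814]
eef_rot: [-89.9, 0.0, -92.7]
contact_force: [-4.5, -0.5, 9.3]
grip_width: 0.0372
time: 17.4
tcp_pos: [0.6092, 0.0799, 0.0791]
eef_rot: [-89.9, 0.0, -92.7]
contact_force: [-3.9, -0.4, 8.8]
grip_width: 0.0376
time: 17.52
tcp_pos: [0.6092, 0.0799, 0.0777]
eef_rot: [-89.9, 0.0, -92.7]
contact_force: [-3.7, 0.3, 8.4]
grip_width: 0.0377
```

```bash
python3 -m crank '[0,0,0,0,2,0,0]'; python3 -m crank '[0,0,0,0,1.5,0,0]';python3 -m crank '[0,0,0,0,2,0,0]'
```

```text
time: 17.65
tcp_pos: [0.6092, 0.0799, 0.0765]
eef_rot: [-89.9, 0.0, -92.7]
contact_force: [-3.4, 0.1, 7.9]
grip_width: 0.0373
time: 17.77
tcp_pos: [0.6092, 0.0799, 0.0764]
eef_rot: [-89.9, 0.0, -92.7]
contact_force: [-7.3, -0.9, 20.4]
grip_width: 0.0377
time: 17.9
tcp_pos: [0.6092, 0.08, 0.0764]
eef_rot: [-89.9, 0.0, -92.7]
contact_force: [-9.0, -0.2, 26.8]
grip_width: 0.0376
```

The module is bottomed: it travelled 8 mm and then the force jumped to 27 N. I'll release and rise.

```bash
python3 -m crank '[0,0,0,0,-1,0,0.4,0,0,0,0,0,0,1,0,0,0,0,0,0,1,0,0,0,0,-20,0,1,0,0,0,0,-50,0,1,0,0,0,0,-50,0,1,0,0,0,0,-40,0,1]'; python3 - <<'E'
from h import *
st()
p=snap('wrist','w9'); mods(p,0.08,0.13); 
for n in ('scene','side'): mods(get_image(n)); 
plan(0.473,-0.235,0.25,0)
E
```

```text
time: 18.77
tcp_pos: [0.6078, 0.0797, 0.2424]
eef_rot: [-90.2, 0.0, -92.7]
contact_force: [0.8, 0.1, -0.1]
grip_width: 0.0855
t 18.775 tcp [0.6078 0.0797 0.2424] rpy [-90.17   0.   -92.67] F [ 0.8  0.1 -0.1] g 0.0855 j [ 7.3 19.6 95.3  0.  65.3 10. ]
n 2634 px [276. 200.] z 0.0991 rect c [608.1  80.2] [45.5 37.8] ang 88.0
n 207 px [359.  68.] z 0.0674 rect c [-121.7 1561.6] [560.1 185.8] ang 65.9
n 124 px [230. 258.] z 0.0672 rect c [ 476.7 -261.3] [40.7 47.7] ang 6.9
n 102 px [331. 178.] z 0.0669 rect c [ 471.5 -259.7] [37.8 44.9] ang 7.0
n 97 px [253. 231.] z 0.0685 rect c [598.7  89.2] [57.4 30.4] ang 45.9
P [0.6091 0.0799 0.243 ] rv [-0.001 -0.047 -0.001] n 6 totalshift tool [ 320.9   -7.4 -121.3]
[np.float64(-0.0), np.float64(-0.008), np.float64(-0.0), np.float64(53.5), np.float64(-1.2), np.float64(-20.2)]
[np.float64(-0.0), np.float64(-0.008), np.float64(-0.0), np.float64(53.3), np.float64(-1.2), np.float64(-20.6)]
[np.float64(-0.0), np.float64(-0.008), np.float64(-0.0), np.float64(53.2), np.float64(-1.2), np.float64(-21.0)]
[np.float64(-0.0), np.float64(-0.008), np.float64(-0.0), np.float64(53.0), np.float64(-1.2), np.float64(-21.5)]
[np.float64(-0.0), np.float64(-0.008), np.float64(-0.0), np.float64(52.8), np.float64(-1.2), np.float64(-21.9)]
[np.float64(-0.0), np.float64(-0.008), np.float64(-0.0), np.float64(52.7), np.float64(-1.2), np.float64(-22.3)]
```

View pics/w9.png

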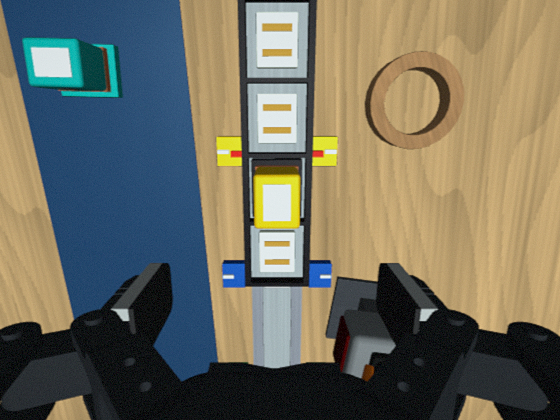

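Module A sits at (277,200) in bay 2 from the front, with its top at 99 mm, so it is fully home. The carrier is still at the yellow mark. Now for module B.

```bash
python3 -m crank '[0,-0.025,0,54,-1,-20,1,0,-0.025,0,53,-1,-20,1,0,-0.025,0,53,-1,-21,1,0,-0.025,0,53,-1,-21,1,0,-0.025,0,53,-1,-22,1,0,-0.025,0,53,-1,-22,1,0,0,0,0,0,0,1]'; python3 - <<'E'
from h import *
st()
p=snap('wrist','w10'); r=mods(p)
E
```

```text
time: 19.8
tcp_pos: [0.4824, -0.2491, 0.2457]
eef_rot: [-90.2, 0.2, -83.6]
contact_force: [-0.7, 0.3, -0.5]
grip_width: 0.0854
t 19.8 tcp [ 0.4824 -0.2491  0.2457] rpy [-90.23   0.16 -83.63] F [-0.7  0.3 -0.5] g 0.0854 j [-27.5  13.2 103.6   0.   63.4 -33.8]
n 1937 px [263. 204.] z 0.0652 rect c [ 471.8 -262.7] [37.2 45.8] ang 7.8
```

```bash
python3 - <<'E'
from h import *
plan(0.472,-0.2625,0.12,7.5)
E
```

```text
P [ 0.4828 -0.2474  0.2456] rv [ 0.004 -0.019 -0.004] n 3 totalshift tool [ 14.2 125.6 -11.9]
[np.float64(0.001), np.float64(-0.006), np.float64(-0.001), np.float64(4.7), np.float64(41.9), np.float64(-4.0)]
[np.float64(0.001), np.float64(-0.006), np.float64(-0.001), np.float64(4.7), np.float64(41.9), np.float64(-4.1)]
[np.float64(0.001), np.float64(-0.006), np.float64(-0.001), np.float64(4.6), np.float64(41.9), np.float64(-4.1)]
```

View pics/w10.png

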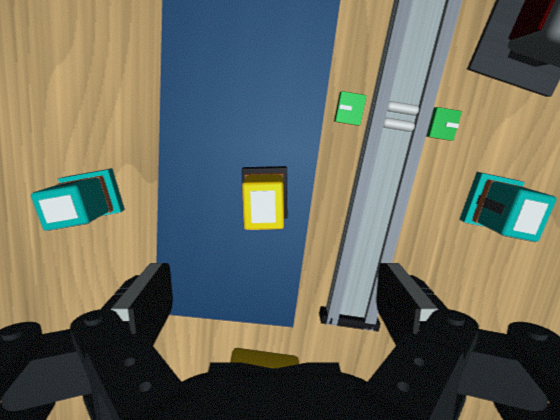

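Module B is at (264,200), with clear space for the fingers around it.

```bash
python3 -m crank '[0,-0.006,0,5,42,-4,1,0,-0.006,0,5,42,-4,1,0,-0.006,0,4,42,-4,1,0,0,0,0,0,0,1]'; python3 - <<'E'
from h import *
st();mods(get_image('wrist'));plan(0.472,-0.2625,0.07,7.5)
E
```

```text
time: 20.35
tcp_pos: [0.4729, -0.2581, 0.1162]
eef_rot: [-90.2, 0.3, -82.4]
contact_force: [0.8, 0.4, 0.3]
grip_width: 0.0856
t 20.35 tcp [ 0.4729 -0.2581  0.1162] rpy [-90.22   0.33 -82.42] F [0.8 0.4 0.3] g 0.0856 j [-28.9  22.4 110.2   0.2  47.8 -36.6]
n 5292 px [273. 248.] z 0.0651 rect c [ 471.9 -262.4] [37.5 45.7] ang 7.6
P [ 0.4743 -0.2587  0.1181] rv [ 0.001  0.001 -0.004] n 1 totalshift tool [ 3.6 48.1 -2.7]
[np.float64(0.001), np.float64(0.001), np.float64(-0.004), np.float64(3.6), np.float64(48.1), np.float64(-2.7)]
```

```bash
python3 -m crank '[0,0,-0.003,4,20,-3,1,0,0,0,0,25,0,1,0,0,0,0,15,0,1,0,0,0,0,0,0,1]'; python3 - <<'E'
from h import *
st();plan(0.472,-0.2624,0.042,7.5)
E
```

```text
time: 20.9
tcp_pos: [0.4781, -0.2629, 0.0639]
eef_rot: [-89.6, -0.3, -82.3]
contact_force: [0.2, 0.2, -0.2]
grip_width: 0.0853
t 20.9 tcp [ 0.4781 -0.2629  0.0639] rpy [-89.57  -0.28 -82.29] F [ 0.2  0.2 -0.2] g 0.0853 j [-29.   27.2 111.4   0.   40.9 -36.7]
P [ 0.4781 -0.2629  0.0639] rv [-0.007  0.004  0.005] n 1 totalshift tool [-1.5 21.8 -6.2]
[np.float64(-0.007), np.float64(0.004), np.float64(0.005), np.float64(-1.5), np.float64(21.8), np.float64(-6.2)]
```

```bash
python3 -m crank '[-0.007,0,0.005,-1,10,-5,1,0,0,0,0,0,0,1]'; python3 - <<'E'
from h import *
st();plan(0.472,-0.2624,0.042,7.5)
E
```

```text
time: 21.15
tcp_pos: [0.474, -0.2629, 0.0551]
eef_rot: [-89.9, -0.1, -82.3]
contact_force: [-0.8, 0.1, 0.4]
grip_width: 0.0855
t 21.15 tcp [ 0.474  -0.2629  0.0551] rpy [-8.989e+01 -6.000e-02 -8.226e+01] F [-0.8  0.1  0.4] g 0.0855 j [-29.2  28.  111.8   0.   40.1 -36.9]
P [ 0.474  -0.2629  0.0551] rv [-0.002  0.004  0.001] n 1 totalshift tool [-0.8 13.1 -1.9]
[np.float64(-0.002), np.float64(0.004), np.float64(0.001), np.float64(-0.8), np.float64(13.1), np.float64(-1.9)]
```

```bash
python3 -m crank '[-0.002,0.004,0,-1,13,-2,1,0,0,0,0,0,0,1]'; python3 - <<'E'
from h import *
st();plan(0.472,-0.2624,0.042,7.5)
E
```

```text
time: 21.4
tcp_pos: [0.4719, -0.2624, 0.0417]
eef_rot: [-90.0, -0.1, -82.5]
contact_force: [0.3, 0.5, -0.6]
grip_width: 0.0852
t 21.4 tcp [ 0.4719 -0.2624  0.0417] rpy [-8.997e+01 -8.000e-02 -8.253e+01] F [ 0.3  0.5 -0.6] g 0.0852 j [-2.920e+01  2.920e+01  1.122e+02 -1.000e-01  3.850e+01 -3.660e+01]
P [ 0.4719 -0.2624  0.0417] rv [-0.    -0.001  0.001] n 1 totalshift tool [ 0.  -0.3  0.1]
[np.float64(-0.0), np.float64(-0.001), np.float64(0.001), np.float64(0.0), np.float64(-0.3), np.float64(0.1)]
```

```bash
python3 -m crank '[0,0,0,0,0,0,0,0,0,0,0,0,0,0,0,0,0,0,0,0,0,0,0,0,0,0,0,0,0,0,0,0,0,0,0,0,0,0,0,-30,0,0,0,0,0,0,-45,0,0,0,0,0,0,-45,0,0]'; python3 - <<'E'
from h import *
st();p=snap('wrist','w11');plan(0.49,-0.03,0.165,0)
E
```

```text
time: 22.4
tcp_pos: [0.4694, -0.2609, 0.161]
eef_rot: [-90.4, 0.2, -82.5]
contact_force: [1.2, 0.0, -2.7]
grip_width: 0.0374
t 22.4 tcp [ 0.4694 -0.2609  0.161 ] rpy [-90.37   0.22 -82.54] F [ 1.2  0.  -2.7] g 0.0374 j [-2.920e+01  1.860e+01  1.086e+02 -1.000e-01  5.320e+01 -3.660e+01]
P [ 0.472  -0.2623  0.1667] rv [0.    0.13  0.001] n 4 totalshift tool [-228.     1.5   48. ]
[np.float64(0.0), np.float64(0.033), np.float64(0.0), np.float64(-57.0), np.float64(0.4), np.float64(12.0)]
[np.float64(0.0), np.float64(0.033), np.float64(0.0), np.float64(-57.4), np.float64(0.4), np.float64(10.1)]
[np.float64(0.0), np.float64(0.033), np.float64(0.0), np.float64(-57.7), np.float64(0.4), np.float64(8.3)]
[np.float64(0.0), np.float64(0.033), np.float64(0.0), np.float64(-57.9), np.float64(0.4), np.float64(6.4)]
```

View pics/w11.png

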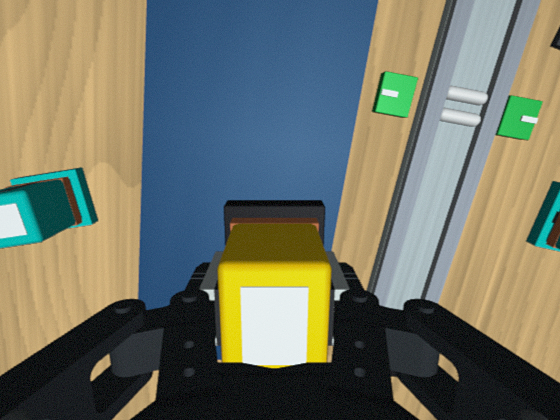

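Module B is gripped the same way as A, with its base edge at row 202 in both pictures. I'll carry it over.

```bash
python3 -m crank '[0,0.033,0,-55,0,12,0,0,0.033,0,-55,0,10,0,0,0.033,0,-55,0,8,0,0,0.033,0,-55,0,6,0,0,0,0,0,0,0,0]'; python3 - <<'E'
from h import *
st();plan(0.612,0.1455,0.165,-2.7,45)
E
```

```text
time: 23.08
tcp_pos: [0.4927, -0.0352, 0.1683]
eef_rot: [-89.6, -0.2, -90.5]
contact_force: [0.8, 0.0, -2.3]
grip_width: 0.0375
t 23.075 tcp [ 0.4927 -0.0352  0.1683] rpy [-89.62  -0.17 -90.52] F [ 0.8  0.  -2.3] g 0.0375 j [ -4.2  14.1 113.9  -0.2  51.5  -3.5]
P [ 0.4927 -0.0352  0.1683] rv [-0.007  0.038  0.003] n 5 totalshift tool [-181.8    3.5  117.6]
[np.float64(-0.001), np.float64(0.008), np.float64(0.001), np.float64(-36.4), np.float64(0.7), np.float64(23.5)]
[np.float64(-0.001), np.float64(0.008), np.float64(0.001), np.float64(-36.5), np.float64(0.7), np.float64(23.2)]
[np.float64(-0.001), np.float64(0.008), np.float64(0.001), np.float64(-36.7), np.float64(0.7), np.float64(23.0)]
[np.float64(-0.001), np.float64(0.008), np.float64(0.001), np.float64(-36.9), np.float64(0.7), np.float64(22.7)]
[np.float64(-0.001), np.float64(0.008), np.float64(0.001), np.float64(-37.1), np.float64(0.7), np.float64(22.4)]
```

```bash
python3 -m crank '[-0.001,0.008,0,-36,-3,23,0,-0.001,0.008,0,-36,-3,23,0,-0.001,0.008,0,-37,-1,23,0,-0.001,0.008,0,-37,0,23,0,-0.001,0.008,0,-37,0,22,0,0,0,0,0,0,0,0]'; python3 - <<'E'
from h import *
st();p=snap('wrist','w12');plan(0.612,0.1455,0.12,-2.7,45)
E
```

```text
time: 23.82
tcp_pos: [0.6147, 0.1462, 0.1734]
eef_rot: [-90.0, -0.3, -92.9]
contact_force: [-1.1, -0.8, -1.1]
grip_width: 0.0369
t 23.825 tcp [0.6147 0.1462 0.1734] rpy [-89.95  -0.28 -92.92] F [-1.1 -0.8 -1.1] g 0.0369 j [13.4 25.2 96.4 -0.3 58.4 16.5]
P [0.6136 0.1448 0.1731] rv [ 0.001 -0.004  0.006] n 2 totalshift tool [-0.9 53.1 -1.6]
[np.float64(0.0), np.float64(-0.002), np.float64(0.003), np.float64(-0.5), np.float64(26.6), np.float64(-0.8)]
[np.float64(0.0), np.float64(-0.002), np.float64(0.003), np.float64(-0.4), np.float64(26.6), np.float64(-0.8)]
```

View pics/w12.png

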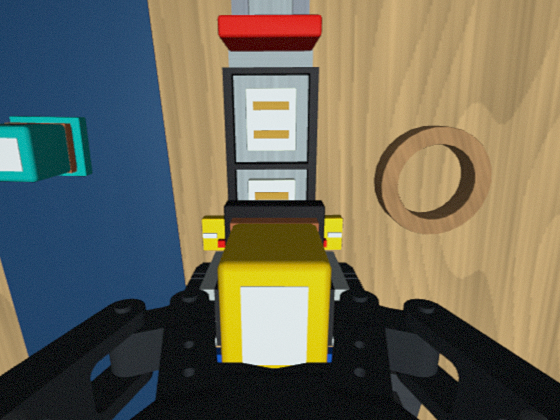

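Module B is still held with its base at row 202, hovering over the third bay. I'll lower it.

```bash
python3 -m crank '[0,-0.002,0.003,0,26,-1,0,0,0,0,0,26,0,0,0,0,0,0,0,0,0]'; python3 - <<'E'
from h import *
st();plan(0.612,0.1455,0.1,-2.7,45)
E
```

```text
time: 24.25
tcp_pos: [0.6108, 0.1401, 0.1195]
eef_rot: [-90.2, -0.3, -92.9]
contact_force: [-0.3, -0.1, -0.9]
grip_width: 0.0373
t 24.25 tcp [0.6108 0.1401 0.1195] rpy [-90.16  -0.26 -92.92] F [-0.3 -0.1 -0.9] g 0.0373 j [12.9 28.6 99.  -0.3 52.7 16. ]
P [0.6108 0.1401 0.1195] rv [ 0.003 -0.004  0.005] n 1 totalshift tool [-5.5 19.5  0.9]
[np.float64(0.003), np.float64(-0.004), np.float64(0.005), np.float64(-5.5), np.float64(19.5), np.float64(0.9)]
```

```bash
python3 -m crank '[0.003,-0.004,0.005,-5,14,1,0,0,0,0,0,0,0,0]'; python3 - <<'E'
from h import *
st();plan(0.612,0.1455,0.098,-2.7,45)
E
```

```text
time: 24.5
tcp_pos: [0.6125, 0.144, 0.106]
eef_rot: [-89.9, 0.1, -92.7]
contact_force: [0.3, -0.2, -2.1]
grip_width: 0.0376
t 24.5 tcp [0.6125 0.144  0.106 ] rpy [-8.991e+01  5.000e-02 -9.275e+01] F [ 0.3 -0.2 -2.1] g 0.0376 j [13.1 29.6 99.3  0.  51.  15.8]
P [0.6125 0.144  0.106 ] rv [-0.001 -0.001 -0.001] n 1 totalshift tool [-1.5  8.  -0.5]
[np.float64(-0.001), np.float64(-0.001), np.float64(-0.001), np.float64(-1.5), np.float64(8.0), np.float64(-0.5)]
```

```bash
python3 -m crank '[0,0,0,-1.5,8,-0.5,0,0,0,0,0,0,0,0]'; python3 -m crank '[0,0,0,0,5,0,0,0,0,0,0,5,0,0,0,0,0,0,0,0,0]'
```

```text
time: 24.75
tcp_pos: [0.6126, 0.1457, 0.0986]
eef_rot: [-89.8, 0.1, -92.7]
contact_force: [-0.5, -0.5, -1.1]
grip_width: 0.0373
time: 25.12
tcp_pos: [0.613, 0.1459, 0.0884]
eef_rot: [-89.8, 0.1, -92.7]
contact_force: [0.7, 0.3, -0.6]
grip_width: 0.0371
```

```bash
python3 -m crank '[0,0,0,0,4,-0.5,0]'; python3 -m crank '[0,0,0,0,3,0,0]';python3 -m crank '[0,0,0,0,3,0,0]'; python3 -m crank '[0,0,0,0,2,0,0]'; python3 -m crank '[0,0,0,0,2,0,0]'
```

```text
time: 25.25
tcp_pos: [0.6128, 0.1461, 0.0845]
eef_rot: [-89.7, 0.1, -92.7]
contact_force: [0.1, -0.1, -1.8]
grip_width: 0.0377
time: 25.38
tcp_pos: [0.6128, 0.1461, 0.082]
eef_rot: [-89.7, 0.1, -92.7]
contact_force: [-4.2, -0.1, 9.1]
grip_width: 0.0375
time: 25.5
tcp_pos: [0.6128, 0.1461, 0.0797]
eef_rot: [-89.8, 0.1, -92.7]
contact_force: [-3.2, -0.5, 8.3]
grip_width: 0.0374
time: 25.62
tcp_pos: [0.6128, 0.1461, 0.0784]
eef_rot: [-89.8, 0.1, -92.7]
contact_force: [-2.9, -0.7, 8.7]
grip_width: 0.0374
time: 25.75
tcp_pos: [0.6128, 0.1461, 0.0772]
eef_rot: [-89.8, 0.1, -92.7]
contact_force: [-3.4, -1.2, 8.4]
grip_width: 0.0372
```

```bash
python3 -m crank '[0,0,0,0,2,0,0]'; python3 -m crank '[0,0,0,0,2,0,0]';python3 -m crank '[0,0,0,0,1.5,0,0]'
```

```text
time: 25.88
tcp_pos: [0.6128, 0.1461, 0.0761]
eef_rot: [-89.8, 0.1, -92.7]
contact_force: [-3.0, -0.3, 9.2]
grip_width: 0.0375
time: 26.0
tcp_pos: [0.6129, 0.1462, 0.0759]
eef_rot: [-89.8, 0.1, -92.7]
contact_force: [-8.4, -0.8, 27.1]
grip_width: 0.0375
time: 26.12
tcp_pos: [0.6129, 0.1462, 0.076]
eef_rot: [-89.8, 0.1, -92.7]
contact_force: [-5.1, 0.1, 13.4]
grip_width: 0.0377
```

Bottomed again. I'll release, rise and verify both modules, plus search once more for other modules.

```bash
python3 -m crank '[0,0,0,0,-1,0,0.4,0,0,0,0,0,0,1,0,0,0,0,0,0,1,0,0,0,0,-20,0,1,0,0,0,0,-50,0,1,0,0,0,0,-50,0,1,0,0,0,-30,-40,0,1,0,0,0,0,0,0,1]'; python3 - <<'E'
from h import *
st()
p=snap('wrist','w13'); mods(p,0.08,0.13); 
for n in ('scene','side'): 
    p=snap(n,n+'13'); print([(np.round(d['centre'],3).tolist(),round(d['conf'],2)) for d in mark_of('module1',p)])
p=get_image('wrist');X=cloud(p);c=p['color'].astype(int)
b,g,r=c[...,0],c[...,1],c[...,2]
m=(r>150)&(g<70)&(b<70)
k,L,s,cc=cv2.connectedComponentsWithStats(m.astype(np.uint8))
for i in range(1,k):
    if s[i,4]>5: print('red',s[i],X[L==i].mean(0).round(4))
m=(r>190)&(g>190)&(b>170)
k,L,s,cc=cv2.connectedComponentsWithStats(m.astype(np.uint8))
for i in range(1,k):
    if s[i,4]>5: print('white',s[i],X[L==i].mean(0).round(4))
E
```

```text
time: 27.12
tcp_pos: [0.6144, 0.1766, 0.2474]
eef_rot: [-89.6, 0.2, -92.8]
contact_force: [-0.2, -0.7, -1.0]
grip_width: 0.0856
t 27.125 tcp [0.6144 0.1766 0.2474] rpy [-89.56   0.18 -92.76] F [-0.2 -0.7 -1. ] g 0.0856 j [15.9 21.3 92.1  0.  66.1 18.6]
n 2397 px [273. 233.] z 0.0991 rect c [612.  146.1] [46.5 37.8] ang 87.5
n 2153 px [272. 300.] z 0.099 rect c [608.1  80.2] [46.7 38. ] ang 87.5
[([0.29, -0.283, 0.005], 0.83), ([0.721, -0.25, 0.004], 0.68), ([0.606, 0.08, 0.033], 0.67), ([0.617, 0.144, 0.034], 0.65), ([0.429, 0.197, 0.001], 0.49)]
[([0.719, -0.243, 0.003], 0.79), ([0.611, 0.08, 0.032], 0.77), ([0.435, 0.195, -0.0], 0.76), ([0.288, -0.286, 0.001], 0.64), ([0.613, 0.143, 0.031], 0.62)]
red [ 240   79   75   15 1120] [0.6171 0.2633 0.0815]
red [235 243  10   5  47] [0.5712 0.1141 0.0339]
red [311 243  10   5  46] [0.6487 0.1129 0.0403]
white [ 258  126   39   47 1429] [0.6149 0.2108 0.0419]
white [ 51 165  36  25 786] [0.4317 0.1981 0.0684]
white [265 219  27  35 931] [0.6121 0.1467 0.1013]
white [322 237  12   4  44] [0.6651 0.1088 0.0124]
white [222 238  11   3  33] [0.5557 0.1137 0.013 ]
white [265 293  26  30 773] [0.6086 0.0807 0.1009]
white [261 329  33  22 587] [0.6055 0.0051 0.0411]
white [228 348   9   2  17] [ 0.5494 -0.0256  0.0132]
white [319 348  10   2  19] [ 0.659  -0.0313  0.0127]
```

View pics/w13.png

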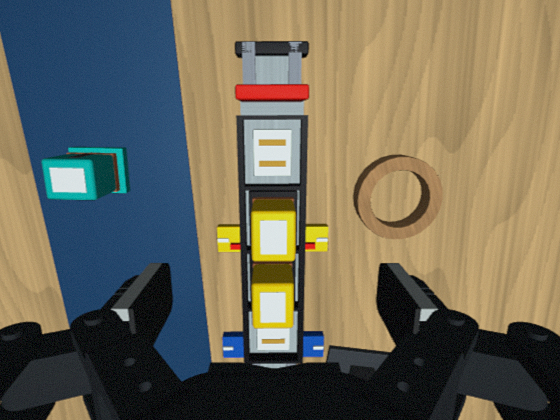

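View pics/side13.png

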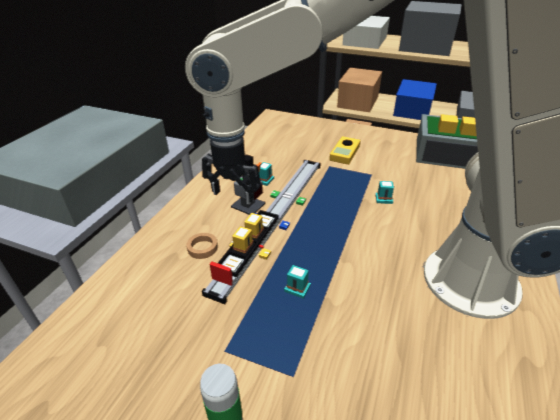

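View pics/scene13.png

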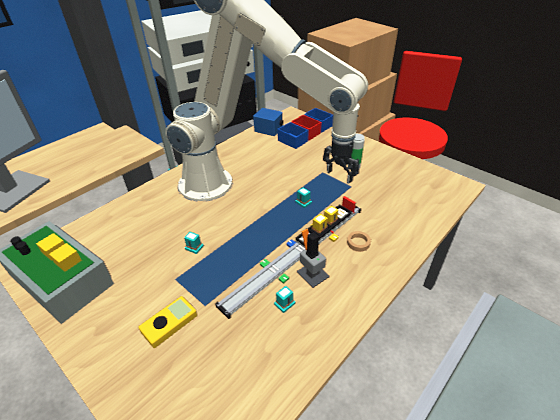

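Both modules are home: tops at 99 mm and within about 1 mm of the bay centres. The carrier is still at the load mark. No other yellow module shows in any view, only the turquoise ones at (304,195), (192,240) and (284,297). Next I push to the scan mark.

```bash
python3 -m crank '[0,0,0,-50,0,3,0,0,0,0,-50,0,4,0,0,0,0,-36,0,0,0,0,0,0,0,0,0,0]'; python3 - <<'E'
from h import *
st();plan(0.621,0.312,0.068,-2.7,45)
E
```

```text
time: 27.92
tcp_pos: [0.6248, 0.3098, 0.2353]
eef_rot: [-90.5, -0.3, -93.1]
contact_force: [0.3, 0.3, -0.8]
grip_width: 0.0125
t 27.925 tcp [0.6248 0.3098 0.2353] rpy [-90.51  -0.27 -93.08] F [ 0.3  0.3 -0.8] g 0.0125 j [26.2 27.6 84.1  0.  68.9 29.3]
P [0.6248 0.3098 0.2353] rv [ 0.009 -0.007  0.005] n 4 totalshift tool [ -2.8 167.4  -2.4]
[np.float64(0.002), np.float64(-0.002), np.float64(0.001), np.float64(-0.7), np.float64(41.8), np.float64(-0.6)]
[np.float64(0.002), np.float64(-0.002), np.float64(0.001), np.float64(-0.7), np.float64(41.8), np.float64(-0.7)]
[np.float64(0.002), np.float64(-0.002), np.float64(0.001), np.float64(-0.6), np.float64(41.8), np.float64(-0.8)]
[np.float64(0.002), np.float64(-0.002), np.float64(0.001), np.float64(-0.6), np.float64(41.8), np.float64(-0.9)]
```

```bash
python3 -m crank '[0.004,-0.003,0.001,-3,40,-1,0,0.004,-0.002,0.001,-3,40,-1,0,0,-0.002,0.001,-2,40,0,0,0,0,0,0,0,0,0]'; python3 - <<'E'
from h import *
st();plan(0.621,0.312,0.068,-2.7,45)
E
```

```text
time: 28.42
tcp_pos: [0.6216, 0.3126, 0.1098]
eef_rot: [-90.3, -0.3, -92.8]
contact_force: [-0.3, 0.2, 1.2]
grip_width: -0.0001
t 28.425 tcp [0.6216 0.3126 0.1098] rpy [-90.26  -0.32 -92.76] F [-0.3  0.2  1.2] g -0.0001 j [26.6 34.6 89.7 -0.2 56.2 29.5]
P [0.6216 0.3126 0.1098] rv [ 0.005 -0.001  0.006] n 1 totalshift tool [ 0.4 41.8 -0.4]
[np.float64(0.005), np.float64(-0.001), np.float64(0.006), np.float64(0.4), np.float64(41.8), np.float64(-0.4)]
```

```bash
python3 -m crank '[0.005,0,0.006,-2,41,0,0,0,0,0,0,0,0,0]'; python3 - <<'E'
from h import *
st();plan(0.6195,0.285,0.067,-2.7,45)
E
```

```text
time: 28.68
tcp_pos: [0.623, 0.3131, 0.0707]
eef_rot: [-89.9, 0.1, -92.8]
contact_force: [-0.2, 0.1, 0.4]
grip_width: -0.0
t 28.675 tcp [0.623  0.3131 0.0707] rpy [-8.988e+01  5.000e-02 -9.284e+01] F [-0.2  0.1  0.4] g -0.0 j [26.6 37.1 90.9 -0.  51.9 29.4]
P [0.623  0.3131 0.0707] rv [-0.002 -0.002 -0.001] n 1 totalshift tool [28.2  3.7 -2.1]
[np.float64(-0.002), np.float64(-0.002), np.float64(-0.001), np.float64(28.2), np.float64(3.7), np.float64(-2.1)]
```

```bash
python3 -m crank '[0,0,0,20,3,-2,0,0,0,0,10,0,0,0,0,0,0,6,1,0,0,0,0,0,6,1,0,0,0,0,0,8,0,0,0]'; python3 - <<'E'
from h import *
st();plan(0.6135,0.16,0.067,-2.7,45)
E
```

```text
time: 29.3
tcp_pos: [0.6224, 0.2632, 0.074]
eef_rot: [-89.3, 0.6, -93.0]
contact_force: [0.1, -0.1, 0.2]
grip_width: -0.0005
t 29.3 tcp [0.6224 0.2632 0.074 ] rpy [-89.35   0.57 -92.97] F [ 0.1 -0.1  0.2] g -0.0005 j [22.7 35.1 94.4  0.3 49.7 25.5]
P [0.6224 0.2632 0.074 ] rv [-0.011 -0.005 -0.01 ] n 3 totalshift tool [103.6   5.9  -3.6]
[np.float64(-0.004), np.float64(-0.002), np.float64(-0.003), np.float64(34.5), np.float64(2.0), np.float64(-1.2)]
[np.float64(-0.004), np.float64(-0.002), np.float64(-0.003), np.float64(34.5), np.float64(2.1), np.float64(-1.2)]
[np.float64(-0.004), np.float64(-0.002), np.float64(-0.003), np.float64(34.5), np.float64(2.2), np.float64(-1.3)]
```

```bash
python3 -m crank '[-0.006,-0.002,-0.006,8,4,-4,0,-0.004,-0.002,-0.003,9,2,-1,0,0,0,0,9,1,0,0,0,0,0,9,1,0,0,0,0,0,9,1,0,0]'; python3 - <<'E'
from h import *
st();plan(0.6135,0.16,0.067,-2.7,45)
E
```

```text
time: 29.92
tcp_pos: [0.6164, 0.217, 0.066]
eef_rot: [-89.8, 0.1, -92.7]
contact_force: [1.1, 1.3, 2.1]
grip_width: 0.0001
t 29.925 tcp [0.6164 0.217  0.066 ] rpy [-89.76   0.11 -92.75] F [1.1 1.3 2.1] g 0.0001 j [19.3 34.3 97.2  0.  48.2 22. ]
P [0.6164 0.217  0.066 ] rv [-0.004 -0.001 -0.002] n 2 totalshift tool [57.  -1.1 -0.2]
[np.float64(-0.002), np.float64(-0.0), np.float64(-0.001), np.float64(28.5), np.float64(-0.6), np.float64(-0.1)]
[np.float64(-0.002), np.float64(-0.0), np.float64(-0.001), np.float64(28.5), np.float64(-0.5), np.float64(-0.1)]
```

```bash
python3 -m crank '[0,0,0,9,0,-0.5,0,0,0,0,9,0,0,0,0,0,0,9,0,-0.5,0,0,0,0,9,0,0,0,0,0,0,9,0,-0.5,0,0,0,0,7,0,0,0]'; python3 - <<'E'
from h import *
st();plan(0.612,0.143,0.067,-2.7,45)
E
```

```text
time: 30.68
tcp_pos: [0.6124, 0.1611, 0.0657]
eef_rot: [-89.7, 0.1, -92.8]
contact_force: [1.3, 2.6, 1.3]
grip_width: -0.0001
t 30.675 tcp [0.6124 0.1611 0.0657] rpy [-89.74   0.11 -92.76] F [1.3 2.6 1.3] g -0.0001 j [14.6 33.  99.9  0.  46.8 17.3]
P [0.6124 0.1611 0.0657] rv [-0.005 -0.001 -0.002] n 1 totalshift tool [18.1 -1.3  0.5]
[np.float64(-0.005), np.float64(-0.001), np.float64(-0.002), np.float64(18.1), np.float64(-1.3), np.float64(0.5)]
```

```bash
python3 -m crank '[0,0,0,6,-1,0,0]';python3 -m crank '[0,0,0,4,0,0,0]';python3 -m crank '[0,0,0,3,0,0,0]';python3 -m crank '[0,0,0,2,0,0,0]'; python3 - <<'E'
from h import *
plan(0.612,0.143,0.067,-2.7,45)
E
```

```text
time: 30.8
tcp_pos: [0.6117, 0.1546, 0.0664]
eef_rot: [-89.8, 0.1, -92.8]
contact_force: [2.7, 14.0, -8.7]
grip_width: 0.0003
time: 30.92
tcp_pos: [0.6115, 0.1509, 0.0665]
eef_rot: [-89.8, 0.2, -92.8]
contact_force: [0.5, 5.2, 0.6]
grip_width: -0.0002
time: 31.05
tcp_pos: [0.6113, 0.1477, 0.0665]
eef_rot: [-89.8, 0.2, -92.8]
contact_force: [1.8, 2.4, -0.2]
grip_width: 0.0001
time: 31.18
tcp_pos: [0.611, 0.1453, 0.0664]
eef_rot: [-89.8, 0.2, -92.8]
contact_force: [-0.0, 0.3, 0.4]
grip_width: -0.0002
P [0.611  0.1453 0.0664] rv [-0.003 -0.002 -0.003] n 1 totalshift tool [ 2.3 -0.6  1.1]
[np.float64(-0.003), np.float64(-0.002), np.float64(-0.003), np.float64(2.3), np.float64(-0.6), np.float64(1.1)]
```

```bash
python3 -m crank '[0,0,0,1.5,0,0,0,0,0,0,-15,0,0,0,0,0,0,-10,-40,0,0,0,0,0,0,-60,0,0.5,0,0,0,30,-50,0,1,0,0,0,40,-40,0,1,0,0,0,30,0,0,1,0,0,0,0,0,0,1]'; cat >> h.py <<'E'
def pointers():
    p=get_image('wrist');X=cloud(p);c=p['color'].astype(int);b,g,r=c[...,0],c[...,1],c[...,2]
    for nm,m in (('red',(r>150)&(g<70)&(b<70)),('white',(r>190)&(g>190)&(b>170))):
        k,L,s,cc=cv2.connectedComponentsWithStats(m.astype(np.uint8))
        for i in range(1,k):
            if s[i,4]>5:
                q=np.median(X[L==i],0)
                if nm=='red' or q[2]<0.02: print(nm,s[i].tolist(),q.round(4))
    return p
E
python3 - <<'E'
from h import *
st(); p=pointers(); cv2.imwrite('pics/w14.png',p['color']); mods(p,.08,.13)
for l in ('scan_mark','grip_top','trigger_pad','scanner'): print(l,[(np.round(d['centre'],3).tolist(),round(d['conf'],2)) for d in mark_of(l,p)])
E
```

```text
time: 32.17
tcp_pos: [0.6061, 0.0718, 0.2621]
eef_rot: [-89.9, 0.0, -92.6]
contact_force: [-0.0, -0.2, 0.4]
grip_width: 0.0851
t 32.175 tcp [0.6061 0.0718 0.2621] rpy [-8.994e+01  2.000e-02 -9.262e+01] F [-0.  -0.2  0.4] g 0.0851 j [ 6.6 18.2 94.7  0.  67.1  9.2]
red [244, 128, 68, 14, 870] [0.6104 0.1237 0.081 ]
red [238, 268, 9, 5, 44] [ 0.5647 -0.0262  0.0332]
red [308, 268, 9, 5, 45] [ 0.6433 -0.03    0.033 ]
white [220, 141, 12, 3, 36] [0.5553 0.1141 0.013 ]
white [323, 141, 12, 3, 35] [0.6651 0.109  0.013 ]
white [225, 262, 11, 3, 30] [ 0.549  -0.0262  0.0132]
white [319, 262, 10, 2, 20] [ 0.6591 -0.0309  0.0123]
n 2104 px [278. 262.] z 0.099 rect c [605.6   6.8] [45.8 38.1] ang 87.3
n 1906 px [277. 324.] z 0.0989 rect c [601.7 -59. ] [45.8 38. ] ang 87.7
scan_mark [([0.548, -0.025, 0.011], 0.56), ([0.609, 0.003, 0.033], 0.39)]
grip_top []
trigger_pad [([0.706, -0.086, 0.002], 0.5)]
scanner [([0.706, -0.086, 0.003], 0.61)]
```

View pics/w14.png

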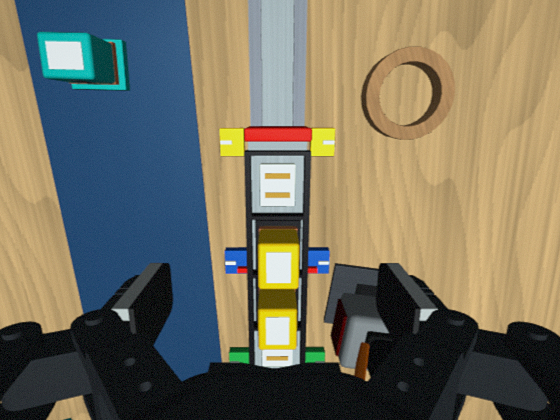

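The carrier is in the scan detent: the pointers at row 270 match the blue lines at row 263 once parallax is allowed for, with an error under 1 mm. The modules are still home. Next I look at the scanner from above.

```bash
python3 -m crank '[0,0,0,0,-40,0,1,0,0,0,30,-40,15,1,0,0,0,45,0,18,1,0,0,0,45,0,18,1,0,0,0,45,0,18,1,0,0,0,45,0,18,1,0,0,0,0,0,0,1]'; python3 - <<'E'
from h import *
st()
for n in ('wrist','scene','side'):
    p=snap(n,'sc_'+n)
    for l in ('grip_top','trigger_pad','scanner'): print(n,l,[(np.round(d['centre'],3).tolist(),round(d['conf'],2)) for d in mark_of(l,p)])
    X=cloud(p); hsv=cv2.cvtColor(p['color'],cv2.COLOR_BGR2HSV)
    box=(X[...,0]>.6)&(X[...,0]<.78)&(X[...,1]>-.18)&(X[...,1]<0.0)
    m=(hsv[...,2]<60)&box&(X[...,2]>.185)&(X[...,2]<.205)
    if m.sum()>10:
        q=X[m]; r=cv2.minAreaRect((q[:,:2]*1000).astype(np.float32)); print('grip',m.sum(),np.median(q[:,2]).round(3),np.round(r[0],1),np.round(r[1],1),round(r[2],1))
    m=(hsv[...,0]>3)&(hsv[...,0]<16)&(hsv[...,1]>130)&(hsv[...,2]>80)&box&(X[...,2]>.115)
    if m.sum()>10:
        q=X[m]; t=q[q[:,2]>q[:,2].max()-.01]; r=cv2.minAreaRect((t[:,:2]*1000).astype(np.float32)); print('orange',m.sum(),q.min(0).round(3),q.max(0).round(3),'top',np.round(r[0],1),np.round(r[1],1),round(r[2],1))
E
```

```text
time: 33.3
tcp_pos: [0.6875, -0.138, 0.3376]
eef_rot: [-90.5, 0.1, -91.9]
contact_force: [-0.5, 0.3, -0.5]
grip_width: 0.0856
t 33.3 tcp [ 0.6875 -0.138   0.3376] rpy [-9.045e+01  7.000e-02 -9.191e+01] F [-0.5  0.3 -0.5] g 0.0856 j [-11.5  23.8  77.   -0.   79.6  -9.6]
wrist grip_top [([0.706, -0.084, 0.199], 0.87)]
wrist trigger_pad [([0.66, -0.08, 0.167], 0.76)]
wrist scanner [([0.705, -0.085, -0.001], 0.86), ([0.704, -0.082, 0.2], 0.27)]
grip 1529 0.194 [700.8 -82.6] [31.2 29.8] 79.1
orange 1082 [ 0.652 -0.09   0.115] [ 0.69  -0.063  0.462] top [689.9 -69.7] [0. 0.] 0.0
scene grip_top [([0.704, -0.089, 0.192], 0.72)]
scene trigger_pad [([0.665, -0.073, 0.166], 0.42)]
scene scanner [([0.704, -0.084, 0.003], 0.72)]
grip 73 0.196 [707.2 -84.7] [30.6 29.7] 88.3
orange 80 [ 0.66  -0.148  0.121] [ 0.731 -0.063  0.617] top [ 730.5 -118.4] [0. 0.] 0.0
side grip_top [([0.704, -0.079, 0.192], 0.91), ([0.604, -0.062, 0.032], 0.61)]
side trigger_pad [([0.66, -0.081, 0.17], 0.64)]
side scanner [([0.702, -0.083, 0.001], 0.7)]
grip 61 0.194 [698.6 -76.7] [26.4 26. ] 77.0
orange 78 [ 0.653 -0.091  0.115] [ 0.689 -0.061  0.187] top [656.9 -72.5] [20.7  7.5] 86.9
```

View pics/sc_wrist.png

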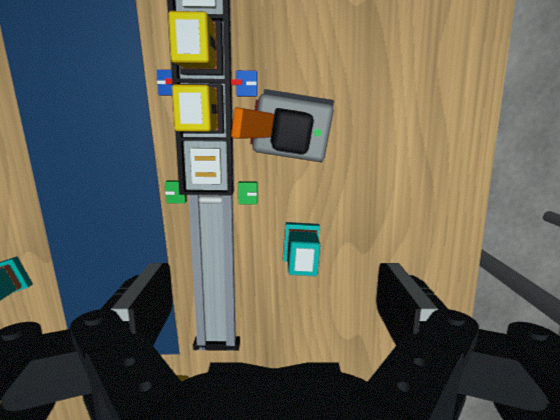

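The wrist view shows the grip top at (292,130) and the orange trigger at (252,123), turned about -10° from world x. I'll align the jaws across the trigger and grip, starting high.

```bash
python3 - <<'E'
from h import *
plan(0.6888,-0.0808,0.27,-10.5,30)
E
```

```text
P [ 0.6868 -0.1354  0.3393] rv [ 0.006  0.153 -0.001] n 3 totalshift tool [-54.5  69.4   0.8]
[np.float64(0.002), np.float64(0.051), np.float64(-0.0), np.float64(-18.2), np.float64(23.1), np.float64(0.3)]
[np.float64(0.002), np.float64(0.051), np.float64(-0.0), np.float64(-18.2), np.float64(23.1), np.float64(-0.7)]
[np.float64(0.002), np.float64(0.051), np.float64(-0.0), np.float64(-18.1), np.float64(23.1), np.float64(-1.7)]
```

```bash
python3 -m crank '[0.002,0.051,0,-18,23,0,1,0.002,0.051,0,-18,23,-0.5,1,0.002,0.051,0,-18,23,-1.5,1,0,0,0,0,0,0,1]'; python3 - <<'E'
from h import *
st();plan(0.6888,-0.0808,0.235,-10.5,30); 
p=snap('wrist','sc2')
X=cloud(p); hsv=cv2.cvtColor(p['color'],cv2.COLOR_BGR2HSV)
box=(X[...,0]>.6)&(X[...,0]<.78)&(X[...,1]>-.18)&(X[...,1]<0.0)
m=(hsv[...,2]<60)&box&(X[...,2]>.185)&(X[...,2]<.205)
q=X[m]; r=cv2.minAreaRect((q[:,:2]*1000).astype(np.float32)); print('grip',m.sum(),np.median(q[:,2]).round(3),np.round(r[0],1),np.round(r[1],1),round(r[2],1))
E
```

```text
time: 34.4
tcp_pos: [0.6893, -0.0803, 0.2697]
eef_rot: [-89.9, 0.0, -100.8]
contact_force: [0.2, 0.5, -0.8]
grip_width: 0.0852
t 34.4 tcp [ 0.6893 -0.0803  0.2697] rpy [-8.9910e+01  4.0000e-02 -1.0078e+02] F [ 0.2  0.5 -0.8] g 0.0852 j [-6.8 25.3 83.1  0.  71.4  4. ]
P [ 0.6893 -0.0803  0.2697] rv [-0.002 -0.005 -0.001] n 2 totalshift tool [ 0.6 34.7 -0.4]
[np.float64(-0.001), np.float64(-0.002), np.float64(-0.0), np.float64(0.3), np.float64(17.4), np.float64(-0.2)]
[np.float64(-0.001), np.float64(-0.002), np.float64(-0.0), np.float64(0.3), np.float64(17.4), np.float64(-0.2)]
grip 2220 0.194 [701.2 -81.8] [30.8 29.3] 81.2
```

View pics/sc2.png

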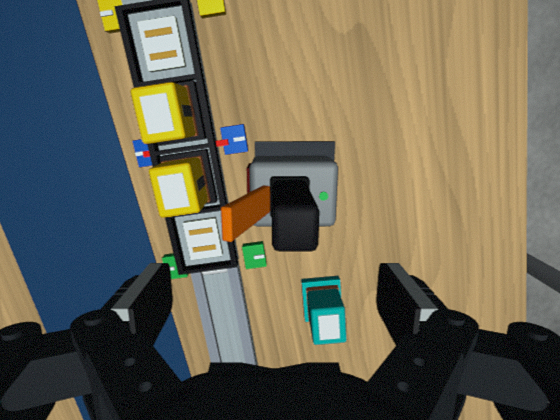

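The base is square to the image, so the jaws are aligned. The grip is at (296,215) and the trigger at (245,212), both between the fingers. I'll descend in steps.

```bash
python3 -m crank '[0,0,0,0,20,-2,1,0,0,0,0,18,0,1,0,0,0,0,0,0,1]'; python3 - <<'E'
from h import *
st();plan(0.6873,-0.0798,0.2,-10.5,30)
E
```

```text
time: 34.83
tcp_pos: [0.6888, -0.0827, 0.2326]
eef_rot: [-89.6, 0.0, -100.7]
contact_force: [-0.4, 0.4, 0.2]
grip_width: 0.0854
t 34.825 tcp [ 0.6888 -0.0827  0.2326] rpy [-8.9630e+01  1.0000e-02 -1.0074e+02] F [-0.4  0.4  0.2] g 0.0854 j [-7.  26.9 85.5 -0.  67.2  3.8]
P [ 0.6888 -0.0827  0.2326] rv [-0.007 -0.004 -0.   ] n 2 totalshift tool [-2.6 32.5 -2.2]
[np.float64(-0.003), np.float64(-0.002), np.float64(-0.0), np.float64(-1.3), np.float64(16.3), np.float64(-1.1)]
[np.float64(-0.003), np.float64(-0.002), np.float64(-0.0), np.float64(-1.3), np.float64(16.3), np.float64(-1.1)]
```

```bash
python3 -m crank '[-0.007,-0.004,0,-2.5,14,-2,1,0,0,0,0,0,0,1]'; python3 - <<'E'
from h import *
st();plan(0.6873,-0.0798,0.19,-10.5,30); snap('wrist','sc3')
E
```

```text
time: 35.08
tcp_pos: [0.6874, -0.0802, 0.2177]
eef_rot: [-90.1, 0.0, -100.5]
contact_force: [0.1, 1.3, 0.9]
grip_width: 0.0856
t 35.075 tcp [ 0.6874 -0.0802  0.2177] rpy [-9.0050e+01  1.0000e-02 -1.0051e+02] F [0.1 1.3 0.9] g 0.0856 j [-6.8 27.7 86.2  0.  66.2  3.7]
P [ 0.6874 -0.0802  0.2177] rv [ 0.001 -0.    -0.   ] n 1 totalshift tool [-0.4 27.7 -0.1]
[np.float64(0.001), np.float64(-0.0), np.float64(-0.0), np.float64(-0.4), np.float64(27.7), np.float64(-0.1)]
```

View pics/sc3.png

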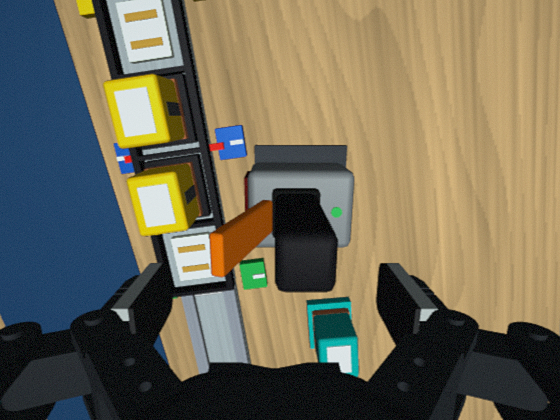

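Clearances are good: trigger left edge at 212 against the left finger at 170, and grip right edge at 335 against the right finger at 380.

```bash
python3 -m crank '[0,0,0,0,14,0,1,0,0,0,0,0,0,1]'; python3 -m crank '[0,0,0,0,14,0,1,0,0,0,0,0,0,1]'; python3 - <<'E'
from h import *
st();plan(0.6873,-0.0798,0.165,-10.5,30)
E
```

```text
time: 35.38
tcp_pos: [0.6884, -0.0803, 0.2043]
eef_rot: [-89.9, 0.0, -100.5]
contact_force: [-0.3, 0.3, 0.6]
grip_width: 0.0852
time: 35.62
tcp_pos: [0.6884, -0.0804, 0.1893]
eef_rot: [-89.9, 0.0, -100.5]
contact_force: [-0.4, -0.2, 0.6]
grip_width: 0.0853
t 35.625 tcp [ 0.6884 -0.0804  0.1893] rpy [-8.9890e+01  1.0000e-02 -1.0051e+02] F [-0.4 -0.2  0.6] g 0.0853 j [-6.8 29.2 87.5  0.  63.1  3.7]
P [ 0.6884 -0.0804  0.1893] rv [-0.002 -0.    -0.   ] n 1 totalshift tool [-0.3 24.3 -1.2]
[np.float64(-0.002), np.float64(-0.0), np.float64(-0.0), np.float64(-0.3), np.float64(24.3), np.float64(-1.2)]
```

```bash
python3 -m crank '[0,0,0,0,13,-1,1,0,0,0,0,0,0,1]'; python3 -m crank '[0,0,0,0,10,-0.5,1,0,0,0,0,0,0,1]'; python3 - <<'E'
from h import *
st();plan(0.6965,-0.0815,0.165,-10.5,30); snap('wrist','sc4')
E
```

```text
time: 35.88
tcp_pos: [0.6873, -0.0801, 0.1753]
eef_rot: [-89.9, 0.0, -100.5]
contact_force: [0.7, -0.4, 0.5]
grip_width: 0.086
time: 36.12
tcp_pos: [0.6869, -0.0801, 0.1647]
eef_rot: [-89.9, 0.0, -100.5]
contact_force: [1.5, 0.1, -0.0]
grip_width: 0.0853
t 36.125 tcp [ 0.6869 -0.0801  0.1647] rpy [-8.9890e+01  1.0000e-02 -1.0051e+02] F [ 1.5  0.1 -0. ] g 0.0853 j [-6.8 30.5 88.8  0.  60.6  3.7]
P [ 0.6869 -0.0801  0.1647] rv [-0.002 -0.    -0.   ] n 1 totalshift tool [-0.3 -0.3  9.7]
[np.float64(-0.002), np.float64(-0.0), np.float64(-0.0), np.float64(-0.3), np.float64(-0.3), np.float64(9.7)]
```

View pics/sc4.png

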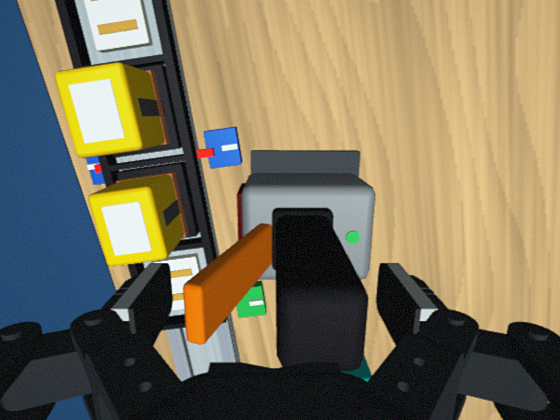

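The trigger and grip are both between the pads. I'll shift the centre toward the grip, then squeeze in stages.

```bash
python3 -m crank '[0,0,0,0,0,5,0.85,0,0,0,0,0,4,0.75,0,0,0,0,0,0,0.65,0,0,0,0,0,0,0.65]'; python3 - <<'E'
from h import *
st(); snap('wrist','sc5')
E
```

```text
time: 36.67
tcp_pos: [0.696, -0.0817, 0.1662]
eef_rot: [-89.9, 0.0, -100.5]
contact_force: [-3.0, 0.5, 1.7]
grip_width: 0.0557
t 36.675 tcp [ 0.696  -0.0817  0.1662] rpy [-8.995e+01  2.000e-02 -1.005e+02] F [-3.   0.5  1.7] g 0.0557 j [-6.8 31.2 87.4  0.  61.3  3.7]
```

View pics/sc5.png

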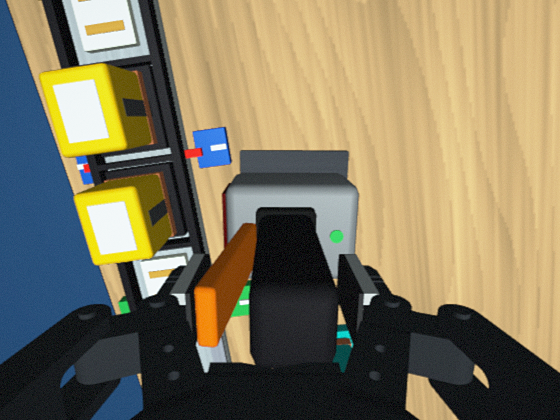

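```bash
python3 -m crank '[0,0,0,0,0,0,0.52,0,0,0,0,0,0,0.52]'; python3 -m crank '[0,0,0,0,0,0,0.48,0,0,0,0,0,0,0.46]';python3 -m crank '[0,0,0,0,0,0,0.43,0,0,0,0,0,0,0.4]'; python3 - <<'E'
from h import *
st(); snap('wrist','sc6')
E
```

```text
time: 36.98
tcp_pos: [0.6956, -0.0816, 0.1662]
eef_rot: [-90.0, 0.0, -100.5]
contact_force: [-4.3, 1.3, 2.6]
grip_width: 0.0442
time: 37.22
tcp_pos: [0.6971, -0.0819, 0.1669]
eef_rot: [-89.8, 0.0, -100.5]
contact_force: [-3.2, 0.6, 2.1]
grip_width: 0.0402
time: 37.48
tcp_pos: [0.6972, -0.0819, 0.167]
eef_rot: [-89.8, 0.0, -100.5]
contact_force: [-2.1, 0.1, 1.6]
grip_width: 0.0401
t 37.475 tcp [ 0.6972 -0.0819  0.167 ] rpy [-8.9760e+01  3.0000e-02 -1.0052e+02] F [-2.1  0.1  1.6] g 0.0401 j [-6.8 31.2 87.3  0.  61.3  3.7]
```

View pics/sc6.png

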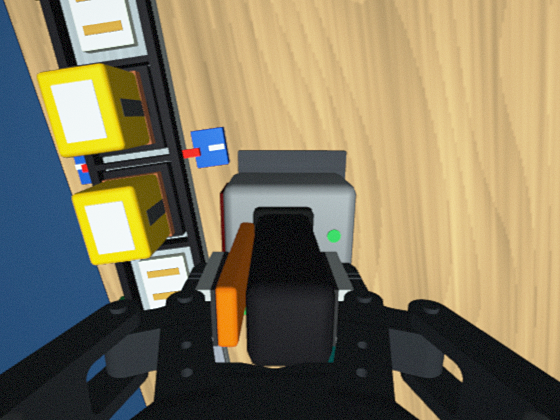

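The trigger is squeezed flat against the grip: 40.1 mm, and no further closing. I'll hold a moment, then open and rise.

```bash
python3 -m crank '[0,0,0,0,0,0,0.3,0,0,0,0,0,0,0.3,0,0,0,0,0,0,0.3]'; python3 -m crank '[0,0,0,0,0,0,1,0,0,0,0,0,-4,1,0,0,0,0,0,-4,1,0,0,0,0,0,0,1,0,0,0,0,0,0,1]'; python3 - <<'E'
from h import *
st(); plan(0.6873,-0.0798,0.165,-10.5,30);snap('wrist','sc7')
E
```

```text
time: 37.9
tcp_pos: [0.6972, -0.0819, 0.167]
eef_rot: [-89.8, 0.0, -100.5]
contact_force: [-1.3, 0.9, 3.1]
grip_width: 0.04
time: 38.52
tcp_pos: [0.6884, -0.0803, 0.1661]
eef_rot: [-89.8, 0.0, -100.5]
contact_force: [-0.0, 0.0, 0.2]
grip_width: 0.0855
t 38.525 tcp [ 0.6884 -0.0803  0.1661] rpy [-8.9800e+01  2.0000e-02 -1.0051e+02] F [-0.   0.   0.2] g 0.0855 j [-6.8 30.5 88.6  0.  60.7  3.7]
P [ 0.6884 -0.0803  0.1661] rv [-0.003 -0.    -0.   ] n 1 totalshift tool [-0.3  1.1 -1.2]
[np.float64(-0.003), np.float64(-0.0), np.float64(-0.0), np.float64(-0.3), np.float64(1.1), np.float64(-1.2)]
```

View pics/sc7.png

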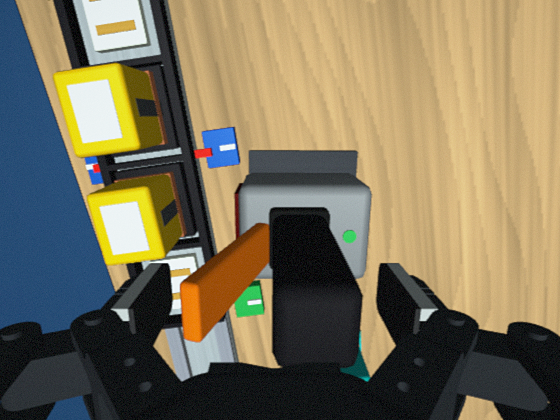

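The trigger has sprung back, leaning out from (265,235) to (190,310) as before. The carrier pointer is still at the blue line. I'll rise straight up and go back behind the plate.

```bash
python3 -m crank '[0,0,0,0,-25,-1,1,0,0,0,0,-25,0,1,0,0,0,0,-40,0,1,0,0,0,0,-30,0,1,0,0,0,0,0,0,1]'; python3 - <<'E'
from h import *
st(); p=pointers(); cv2.imwrite('pics/sc8.png',p['color']);plan(0.614,0.18,0.26,-2.7,50)
E
```

```text
time: 39.2
tcp_pos: [0.6877, -0.0802, 0.2896]
eef_rot: [-89.8, 0.0, -100.5]
contact_force: [0.6, 0.4, 0.7]
grip_width: 0.0853
t 39.2 tcp [ 0.6877 -0.0802  0.2896] rpy [-8.9750e+01  2.0000e-02 -1.0051e+02] F [0.6 0.4 0.7] g 0.0853 j [-6.8 24.3 82.2  0.  73.2  3.7]
red [220, 138, 11, 6, 55] [ 0.6428 -0.0303  0.033 ]
red [151, 149, 6, 5, 27] [ 0.5626 -0.0267  0.0334]
white [214, 0, 11, 4, 32] [0.6637 0.1089 0.0131]
white [111, 15, 10, 5, 35] [0.5551 0.1142 0.0131]
white [237, 136, 9, 3, 24] [ 0.6587 -0.0308  0.0132]
white [142, 149, 8, 4, 21] [ 0.5472 -0.0255  0.0133]
white [256, 249, 8, 3, 18] [ 0.6525 -0.1708  0.0133]
white [169, 260, 9, 3, 21] [ 0.5427 -0.1656  0.0136]
white [207, 262, 22, 4, 43] [ 0.5976 -0.1763  0.019 ]
P [ 0.687  -0.0801  0.2879] rv [-0.002 -0.136 -0.   ] n 6 totalshift tool [-242.5   27.7 -119.3]
[np.float64(-0.0), np.float64(-0.023), np.float64(-0.0), np.float64(-40.4), np.float64(4.6), np.float64(-19.9)]
[np.float64(-0.0), np.float64(-0.023), np.float64(-0.0), np.float64(-40.9), np.float64(4.6), np.float64(-19.0)]
[np.float64(-0.0), np.float64(-0.023), np.float64(-0.0), np.float64(-41.3), np.float64(4.6), np.float64(-18.0)]
[np.float64(-0.0), np.float64(-0.023), np.float64(-0.0), np.float64(-41.7), np.float64(4.6), np.float64(-17.1)]
[np.float64(-0.0), np.float64(-0.023), np.float64(-0.0), np.float64(-42.0), np.float64(4.6), np.float64(-16.1)]
[np.float64(-0.0), np.float64(-0.023), np.float64(-0.0), np.float64(-42.4), np.float64(4.6), np.float64(-15.2)]
```

View pics/sc8.png

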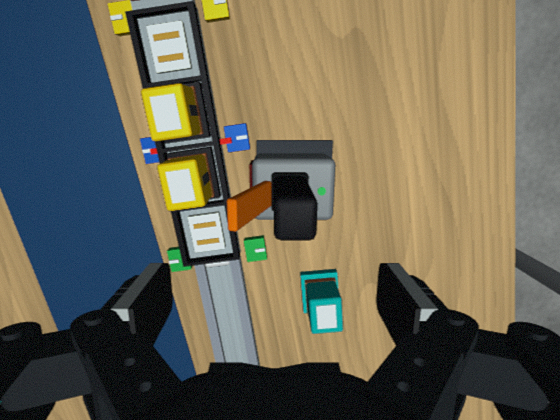

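```bash
python3 -m crank '[0,-0.023,0,-40,4,-20,0,0,-0.023,0,-41,4,-19,0,0,-0.023,0,-41,4,-18,0,0,-0.023,0,-42,4,-17,0,0,-0.023,0,-42,4,-16,0,0,-0.023,0,-41,4,-15,0,0,0,0,0,0,0,0]'; python3 - <<'E'
from h import *
st();plan(0.6135,0.172,0.11,-2.7,45)
E
```

```text
time: 40.12
tcp_pos: [0.6071, 0.1842, 0.2509]
eef_rot: [-90.7, -0.2, -92.5]
contact_force: [0.9, -1.0, -0.2]
grip_width: -0.0002
t 40.125 tcp [0.6071 0.1842 0.2509] rpy [-90.66  -0.17 -92.47] F [ 0.9 -1.  -0.2] g -0.0002 j [16.7 21.3 91.7  0.1 67.7 19.2]
P [0.6071 0.1842 0.2509] rv [0.011 0.004 0.003] n 4 totalshift tool [ 11.5 140.9   8.6]
[np.float64(0.003), np.float64(0.001), np.float64(0.001), np.float64(2.9), np.float64(35.2), np.float64(2.1)]
[np.float64(0.003), np.float64(0.001), np.float64(0.001), np.float64(2.9), np.float64(35.2), np.float64(2.0)]
[np.float64(0.003), np.float64(0.001), np.float64(0.001), np.float64(2.9), np.float64(35.2), np.float64(1.9)]
[np.float64(0.003), np.float64(0.001), np.float64(0.001), np.float64(2.9), np.float64(35.2), np.float64(1.8)]
```

```bash
python3 -m crank '[0.003,0,0,0,35,2,0,0.003,0,0,0,35,2,0,0.003,0,0,0,35,0,0,0,0,0,0,0,0,0]'; python3 - <<'E'
from h import *
st();plan(0.6135,0.172,0.068,-2.7,45)
E
```

```text
time: 40.62
tcp_pos: [0.6093, 0.1807, 0.1397]
eef_rot: [-90.3, -0.3, -92.5]
contact_force: [-0.0, 0.1, 0.0]
grip_width: 0.0003
t 40.625 tcp [0.6093 0.1807 0.1397] rpy [-90.32  -0.33 -92.5 ] F [-0.   0.1  0. ] g 0.0003 j [16.5 27.9 97.  -0.2 55.5 19.1]
P [0.6093 0.1807 0.1397] rv [0.005 0.004 0.006] n 2 totalshift tool [ 8.1 71.7  5. ]
[np.float64(0.003), np.float64(0.002), np.float64(0.003), np.float64(4.1), np.float64(35.9), np.float64(2.5)]
[np.float64(0.003), np.float64(0.002), np.float64(0.003), np.float64(4.2), np.float64(35.8), np.float64(2.4)]
```

```bash
python3 -m crank '[0.003,0.002,0.003,0,35,2,0,0.003,0.002,0.003,0,35,1,0,0,0,0,0,0,0,0]'; python3 - <<'E'
from h import *
st();plan(0.613,0.148,0.068,-2.7,45)
E
```

```text
time: 41.0
tcp_pos: [0.6149, 0.179, 0.0715]
eef_rot: [-89.8, 0.1, -92.8]
contact_force: [0.6, -0.8, 0.4]
grip_width: -0.0001
t 41.0 tcp [0.6149 0.179  0.0715] rpy [-8.976e+01  7.000e-02 -9.283e+01] F [ 0.6 -0.8  0.4] g -0.0001 j [16.1 33.  98.8 -0.  47.9 18.9]
P [0.6149 0.179  0.0715] rv [-0.004 -0.002 -0.001] n 1 totalshift tool [31.   3.5 -0.4]
[np.float64(-0.004), np.float64(-0.002), np.float64(-0.001), np.float64(31.0), np.float64(3.5), np.float64(-0.4)]
```

```bash
python3 -m crank '[0,0,0,15,2,0,0,0,0,0,14,1,0,0,0,0,0,7,1,0,0,0,0,0,6,1,0,0,0,0,0,7,0,0,0]'; python3 - <<'E'
from h import *
st();plan(0.607,0.03,0.067,-2.7,45)
E
```

```text
time: 41.62
tcp_pos: [0.6156, 0.1281, 0.0726]
eef_rot: [-89.4, 0.3, -92.9]
contact_force: [-0.3, -1.1, -0.9]
grip_width: -0.0
t 41.625 tcp [0.6156 0.1281 0.0726] rpy [-89.35   0.31 -92.92] F [-0.3 -1.1 -0.9] g -0.0 j [ 11.5  32.  100.7   0.2  46.7  14.3]
P [0.6156 0.1281 0.0726] rv [-0.011 -0.004 -0.005] n 3 totalshift tool [98.4  5.  -3.6]
[np.float64(-0.004), np.float64(-0.001), np.float64(-0.002), np.float64(32.8), np.float64(1.7), np.float64(-1.2)]
[np.float64(-0.004), np.float64(-0.001), np.float64(-0.002), np.float64(32.8), np.float64(1.7), np.float64(-1.2)]
[np.float64(-0.004), np.float64(-0.001), np.float64(-0.002), np.float64(32.8), np.float64(1.8), np.float64(-1.3)]
```

```bash
python3 -m crank '[-0.006,-0.002,-0.003,8,3,-4,0,-0.004,-0.002,-0.002,9,1,-1,0,0,0,0,9,1,0,0,0,0,0,9,1,0,0,0,0,0,9,1,0,0]'; python3 - <<'E'
from h import *
st();plan(0.607,0.03,0.067,-2.7,45)
E
```

```text
time: 42.25
tcp_pos: [0.6093, 0.0818, 0.0662]
eef_rot: [-89.8, 0.1, -92.7]
contact_force: [0.2, 2.2, 2.3]
grip_width: 0.0001
t 42.25 tcp [0.6093 0.0818 0.0662] rpy [-8.981e+01  6.000e-02 -9.268e+01] F [0.2 2.2 2.3] g 0.0001 j [  7.5  31.7 102.3   0.   45.8  10.2]
P [0.6093 0.0818 0.0662] rv [-0.003  0.    -0.001] n 2 totalshift tool [51.9 -0.8  0.2]
[np.float64(-0.002), np.float64(0.0), np.float64(-0.001), np.float64(25.9), np.float64(-0.4), np.float64(0.1)]
[np.float64(-0.002), np.float64(0.0), np.float64(-0.001), np.float64(25.9), np.float64(-0.4), np.float64(0.1)]
```

```bash
python3 -m crank '[0,0,0,9,0,-0.5,0,0,0,0,9,0,0,0,0,0,0,9,0,0,0,0,0,0,9,0,0,0,0,0,0,9,0,0,0,0,0,0,9,0,0,0]'; python3 - <<'E'
from h import *
st();plan(0.605,0.003,0.067,-2.7,45)
E
```

```text
time: 43.0
tcp_pos: [0.6063, 0.024, 0.0661]
eef_rot: [-89.8, 0.1, -92.7]
contact_force: [1.3, 2.6, 1.3]
grip_width: 0.0001
t 43.0 tcp [0.6063 0.024  0.0661] rpy [-8.977e+01  6.000e-02 -9.269e+01] F [1.3 2.6 1.3] g 0.0001 j [2.100e+00 3.120e+01 1.034e+02 1.000e-01 4.520e+01 4.700e+00]
P [0.6063 0.024  0.0661] rv [-0.004  0.    -0.001] n 1 totalshift tool [21.  -0.9 -0.3]
[np.float64(-0.004), np.float64(0.0), np.float64(-0.001), np.float64(21.0), np.float64(-0.9), np.float64(-0.3)]
```

```bash
python3 -m crank '[0,0,0,6,-1,0,0]';python3 -m crank '[0,0,0,4,0,0,0]';python3 -m crank '[0,0,0,4,0,0,0]';python3 -m crank '[0,0,0,3,0,0,0]'; python3 -m crank '[0,0,0,2,0,0,0]'
```

```text
time: 43.12
tcp_pos: [0.6055, 0.0172, 0.0668]
eef_rot: [-89.8, 0.1, -92.7]
contact_force: [-0.1, 1.7, -2.0]
grip_width: 0.0002
time: 43.25
tcp_pos: [0.6053, 0.0134, 0.0669]
eef_rot: [-89.8, 0.1, -92.8]
contact_force: [0.0, 15.8, 2.7]
grip_width: 0.0002
time: 43.38
tcp_pos: [0.6051, 0.0097, 0.0669]
eef_rot: [-89.8, 0.2, -92.8]
contact_force: [1.3, 3.4, -0.3]
grip_width: -0.0
time: 43.5
tcp_pos: [0.605, 0.0064, 0.0669]
eef_rot: [-89.8, 0.1, -92.7]
contact_force: [-0.0, 1.4, 0.6]
grip_width: 0.0
time: 43.62
tcp_pos: [0.6046, 0.004, 0.0668]
eef_rot: [-89.9, 0.1, -92.7]
contact_force: [-0.5, 0.5, 0.2]
grip_width: 0.0001
```

The force peaked at 16 N and dropped to zero, so it has clicked in. I'll retreat and check from above.

```bash
python3 -m crank '[0,0,0,-15,0,0,0,0,0,0,-10,-40,0,0,0,0,0,0,-60,0,0.5,0,0,0,20,-60,0,1,0,0,0,30,-40,0,1,0,0,0,0,0,0,1]'; python3 - <<'E'
from h import *
st(); p=pointers(); cv2.imwrite('pics/w20.png',p['color']); mods(p,.08,.13)
for n in ('scene','side'): snap(n,n+'20')
E
```

```text
time: 44.38
tcp_pos: [0.6021, -0.0175, 0.2718]
eef_rot: [-90.1, 0.0, -92.6]
contact_force: [-0.1, 0.7, 0.6]
grip_width: 0.0723
t 44.375 tcp [ 0.6021 -0.0175  0.2718] rpy [-9.007e+01  3.000e-02 -9.263e+01] F [-0.1  0.7  0.6] g 0.0723 j [-1.8 17.  95.   0.  68.   0.8]
red [247, 183, 63, 12, 745] [ 0.6045 -0.016   0.0809]
red [240, 304, 9, 4, 36] [ 0.5583 -0.1655  0.0334]
red [306, 304, 9, 4, 35] [ 0.6367 -0.1702  0.0331]
white [263, 40, 30, 7, 199] [0.611  0.1199 0.0185]
white [218, 51, 13, 5, 50] [0.5552 0.1139 0.0129]
white [325, 51, 13, 5, 60] [0.6652 0.1092 0.0126]
white [263, 57, 30, 7, 190] [0.6099 0.1038 0.0186]
white [224, 185, 11, 4, 41] [ 0.5491 -0.026   0.0131]
white [321, 185, 11, 4, 38] [ 0.6592 -0.031   0.013 ]
white [228, 296, 10, 3, 29] [ 0.543  -0.1653  0.0131]
white [317, 296, 10, 3, 29] [ 0.6524 -0.1705  0.0133]
n 1870 px [278. 305.] z 0.099 rect c [ 599.4 -132.9] [46.3 37.8] ang 87.7
n 1070 px [277. 352.] z 0.0983 rect c [ 596.  -188.1] [24.4 37.7] ang 87.9
```

View pics/w20.png

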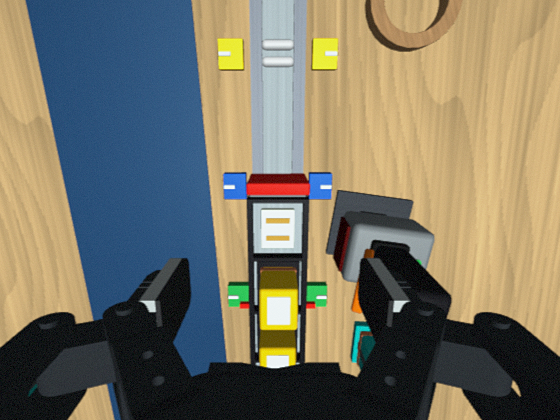

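View pics/side20.png

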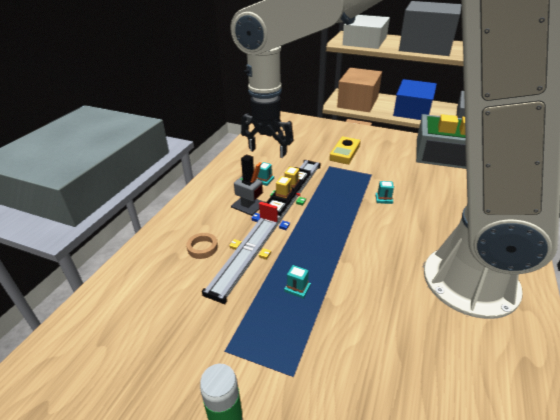

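```bash
python3 -m crank '[0,0,0,45,-10,0,1,0,0,0,45,0,0,1,0,0,0,0,0,0,1]'; python3 - <<'E'
from h import *
o=st(); p=pointers(); mods(p,.08,.13)
cv2.imwrite('pics/w21.png',p['color'])
for n in ('scene','side'):
    p=get_image(n)
    print([(l,[(np.round(d['centre'],3).tolist(),round(d['conf'],2)) for d in mark_of(l,p)][:1]) for l in ('spray_can','tape_roll','multimeter','trigger_pad')])
E
```

```text
time: 44.9
tcp_pos: [0.5939, -0.1042, 0.2708]
eef_rot: [-91.1, 0.2, -92.3]
contact_force: [-0.5, 0.2, -0.1]
grip_width: 0.0853
t 44.9 tcp [ 0.5939 -0.1042  0.2708] rpy [-91.06   0.16 -92.31] F [-0.5  0.2 -0.1] g 0.0853 j [-10.1  17.7  94.3   0.   69.1  -7.8]
red [254, 85, 68, 14, 903] [ 0.6042 -0.0168  0.0809]
red [246, 235, 9, 5, 44] [ 0.559  -0.1658  0.0335]
red [316, 236, 9, 5, 35] [ 0.6371 -0.1694  0.0336]
white [312, 102, 5, 11, 14] [ 6.371e-01 -3.050e-02 -5.000e-04]
white [229, 106, 12, 4, 46] [ 0.5489 -0.0258  0.0131]
white [332, 106, 12, 4, 47] [ 0.6589 -0.0309  0.0133]
white [233, 230, 10, 3, 29] [ 0.5431 -0.1654  0.0133]
white [327, 231, 10, 3, 30] [ 0.6527 -0.1705  0.0129]
n 2082 px [286. 223.] z 0.0991 rect c [ 599.7 -133.4] [45.8 37.2] ang 87.5
n 1907 px [284. 287.] z 0.099 rect c [ 595.7 -199.1] [46.3 37.7] ang 88.0
[('spray_can', [([0.447, 0.57, -0.003], 0.92)]), ('tape_roll', [([0.75, 0.152, -0.0], 0.79)]), ('multimeter', [([0.49, -0.546, 0.0], 0.76)]), ('trigger_pad', [([0.663, -0.072, 0.163], 0.4)])]
[('spray_can', []), ('tape_roll', [([0.743, 0.156, -0.001], 0.88)]), ('multimeter', [([0.49, -0.546, -0.0], 0.74)]), ('trigger_pad', [([0.662, -0.078, 0.168], 0.4)])]
```

View pics/w21.png

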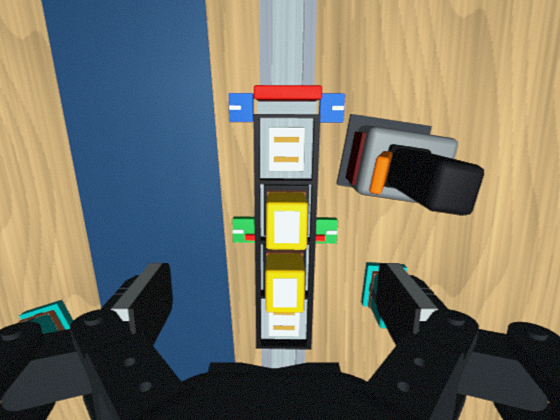

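The pointers at row 237 sit at the green lines at row 231 (under 1 mm off), both modules are home with tops at 99 mm, and the bystanders haven't moved. I'm handing in.

```bash
python3 -c "
from plant import close_job
print(close_job())"
```

```text
the job is handed in; nothing more can be done
None
```

I handed the job in at about 45 s of robot time, with the full sequence carried out in order. `close_job` gives no verdict, so what follows rests on my own measurements.

- **Load:** I pushed the carrier into the load detent. The pointers stood within 1 mm of the white lines.
- **Modules:** Only two yellow modules were on the bench, and I put each in its own middle bay and pressed it down. Each sank about 8 mm under roughly 9 N, then stopped hard with the force rising to 27 N. One of them had shifted about 3 cm before I picked it up, so I measured it again first.
- **Scan:** The carrier clicked in at the blue mark. I squeezed the trigger flat against the grip (40 mm across) and let it go. The pictures show it sprung back out, with the carrier still at the mark.
- **Out:** I pushed the carrier on until it clicked in at the green mark.

**Last checks:**
- The pointers were within 1 mm of the green lines.
- Both module tops were at 99 mm, where 100 mm is fully home, so the difference is within camera error.
- Both modules lay within about 1 mm of their expected bay positions.
- The trigger was out and the arm was clear of everything.
- The tape roll and multimeter had not moved. The scene camera put the spray can within 2 mm of its starting place; the side-camera network did not report it in the last pictures.

No check failed.

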